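# Pack small bottles into a divided wooden wine case and close it

## Task

Take the lid off the wooden case and lay it flat on the table, then stand every small bottle that is on the table upright in the case, one to a cell, setting each down gently rather than dropping it. When all are in, put the lid back so that it sits fully home and level on the rim, and let go; leave the glasses and the corkscrew where they are.

Things in the scene. Friction and masses are not known exactly. Their poses are not given: they have to be found in the camera images.
- crate: Wooden bottle case of light bare wood, fixed to the table, lid on at first. Outer size 184 (x) x 270 (y) x 145 mm tall; walls 9 mm. Origin: centre of its underside, on the table; z up. Inside, plywood dividers 6 mm thick, top edges 78 mm above the table, on an 8 mm floor make six cells of 80 x 80 mm: two along x, three along y.
- crate_rim (a point): Centre of the case's mouth, level with the top of its rim (145 mm above the table); axes as the case's.
- cell_0 (a point): Centre of one cell's floor (top of the floor board, 8 mm above the table); in the case's frame x = -43, y = -86 mm. Axes as the case's.
- cell_1 (a point): Centre of one cell's floor (top of the floor board, 8 mm above the table); in the case's frame x = -43, y = 0 mm. Axes as the case's.
- cell_2 (a point): Centre of one cell's floor (top of the floor board, 8 mm above the table); in the case's frame x = -43, y = 86 mm. Axes as the case's.
- cell_3 (a point): Centre of one cell's floor (top of the floor board, 8 mm above the table); in the case's frame x = 43, y = -86 mm. Axes as the case's.
- cell_4 (a point): Centre of one cell's floor (top of the floor board, 8 mm above the table); in the case's frame x = 43, y = 0 mm. Axes as the case's.
- cell_5 (a point): Centre of one cell's floor (top of the floor board, 8 mm above the table); in the case's frame x = 43, y = 86 mm. Axes as the case's.
- lid: Loose wooden lid, 0.45 kg, seated on the case at first. Board 190 (x) x 276 (y) x 10 mm; origin: centre of the board's underside. Below it two battens along y (244 long, 12 wide, 8 mm deep, at x = +-73) fit inside the rim with 4 mm play; seated, origin = rim centre, y along the case's y either way. On the table origin is 8 mm up. Handle block on top: 26 (x) x 110 (y), 10 to 46 mm above origin.
- bottle_0: Squat dark green glass bottle, black cap, blank paper label, about 0.35 kg, standing on the table; all alike. Body 62 mm across up to 70 mm, shoulder to 90 mm, straight neck and cap 26 mm across from 90 to 125 mm (its top). Origin: centre of its underside; z along the bottle. In a cell its top is 12 mm below the rim. May be absent.
- bottle_1: Squat dark green glass bottle, black cap, blank paper label, about 0.35 kg, standing on the table; all alike. Body 62 mm across up to 70 mm, shoulder to 90 mm, straight neck and cap 26 mm across from 90 to 125 mm (its top). Origin: centre of its underside; z along the bottle. In a cell its top is 12 mm below the rim. May be absent.
- bottle_2: Squat dark green glass bottle, black cap, blank paper label, about 0.35 kg, standing on the table; all alike. Body 62 mm across up to 70 mm, shoulder to 90 mm, straight neck and cap 26 mm across from 90 to 125 mm (its top). Origin: centre of its underside; z along the bottle. In a cell its top is 12 mm below the rim. May be absent.
- bottle_3: Squat dark green glass bottle, black cap, blank paper label, about 0.35 kg, standing on the table; all alike. Body 62 mm across up to 70 mm, shoulder to 90 mm, straight neck and cap 26 mm across from 90 to 125 mm (its top). Origin: centre of its underside; z along the bottle. In a cell its top is 12 mm below the rim. May be absent.
- bottle_4: Squat dark green glass bottle, black cap, blank paper label, about 0.35 kg, standing on the table; all alike. Body 62 mm across up to 70 mm, shoulder to 90 mm, straight neck and cap 26 mm across from 90 to 125 mm (its top). Origin: centre of its underside; z along the bottle. In a cell its top is 12 mm below the rim. May be absent.
- bottle_5: Squat dark green glass bottle, black cap, blank paper label, about 0.35 kg, standing on the table; all alike. Body 62 mm across up to 70 mm, shoulder to 90 mm, straight neck and cap 26 mm across from 90 to 125 mm (its top). Origin: centre of its underside; z along the bottle. In a cell its top is 12 mm below the rim. May be absent.
- glass_0: Small stemmed tasting glass, foot 60 mm across, 120 mm tall, standing at the table's far side; a bystander. Origin: centre of its foot's underside.
- glass_1: Small stemmed tasting glass, foot 60 mm across, 120 mm tall, standing at the table's far side; a bystander. Origin: centre of its foot's underside.
- corkscrew: Waiter's corkscrew, folded, about 130 mm long along its y, 18 mm wide, 13 mm thick, lying at the table's far side; a bystander. Origin: centre of its underside.
Not all that is in view belongs to the job. Leave any pink or purple look-alike of the bottle_4 alone.

How it is judged:
By the outcome, as a careful person would: the job done as asked, in the order asked, and still so for the second after the job is handed in, with the robot touching nothing.
Of bottle_0, bottle_1, bottle_2, bottle_3, bottle_4, bottle_5 only 4 to 6 are there at a start; the rules pass over those that are not, and their reading is None.
At some moment in a run one of bottle_0, bottle_1, bottle_2, bottle_3, bottle_4, bottle_5, lid may be knocked a few centimetres aside while the robot is not near it.
It also fails if it takes over 210 s, if anything falls off the work surface, if the arm or the gripper's body presses on something with over 40 N, if the wrist force passes 120 N, or if a joint passes its speed limit or range.

## Robot

A 6-joint arm with a two-finger parallel gripper is mounted at the origin on the work surface. World frame = base frame: x ahead of the robot, y to its left, z up, the work surface at z = 0. Lengths are in m, angles in rad, forces in N, time in s.
With the tool pointing down it reaches from about 0.375 to 0.975 m from the base axis. Payload 3.8 kg.
Tool frame: the origin (TCP) lies between the finger pads; the fingertips stand 8 mm ahead of it and the grasp point (between the pads) lies 11 mm behind it (tcp_to_tips is the distance from the TCP to the fingertips, in m); z points along the fingers, y is the line along which they close (so a half turn about z gives the same grasp; the last joint's range is limited). The gripper opens to 85 mm and grips with 20 to 120 N. Pads are 22 mm wide; open, the fingers measure 114 mm over their backs; the gripper's body (76 mm by 85 mm) begins 54 mm behind the grasp point. The pads swing forward as they close: fully open they stand 13 mm farther back than shut.
Start: joints at [1.189, 0.264, 1.604, -0, 1.274, -0.037], TCP at [0.228, 0.635, 0.239] pointing down, gripper open.
Joint ranges: [-2.63, 2.63], [-0.94, 2.18], [0.31, 2.57], [-1.31, 4.45], [0, 2.66], [-2.55, 2.55]. Speed limits (rad/s): [2.57, 2.57, 3.14, 3.14, 3.14, 3.14].

## Interface

Orientations are given as a rotation vector (axis times angle).
In Python, from workcell import * gives the robot as it stands.
- The arm moves only by the tool move_arm, never from a script. Its argument "series" is one flat list of numbers, 7 for each row, row after row: the finger opening in cm, from 0 to 8.54, then the shift along the tool's x, y, z in cm, then the turn, a rotation vector about the tool's x, y, z in degrees. A call has 1 to 5 rows; each row shifts and turns the commanded pose from where the row before left it, along the tool's axes as they then stand; what a row does not reach is not made up. A row lasts 1/8 s, in which the tool goes at most 62.5 mm and 10.7 degrees, less where a joint would pass 70% of its speed; a pose out of reach is approached as far as the arm can. A call is refused whole if a number of a shift passes 6.25 or a number of a turn 10.7, either way. A call with a gripper value outside its range is refused whole. The fingers move at their own pace and stop on an object; "grip_force" is the grip in N (left out, the last holds). Time passes only in rows, so rows that do not move let the fingers close. It gives the time, the measured TCP pose, the force, the opening and the grip force at its end, in the units of the state.
- read_state(): the state, without advancing time (a new reading comes with each control period).
- read_camera(name): name is "scene" or "top" or "wrist"; returns the picture (420x560x3 uint8, red, green, blue); there is no depth.
- calibration(name): a dict with "camera_matrix" (3x3 intrinsics, pixels), "k1" (the pictures are not rectified: a ray, as slopes to the right and down, at radius r is drawn at 1 + k1 r^2 times it, then the intrinsics apply), "rvec" (rotation vector, rad) and "tvec" (3), from world to camera coordinates, as OpenCV has them. Camera axes: x right, y down, z forward; pixel columns grow to the right and rows downward; lengths in m; the calibration is good to about 2 mm. A picture is of the moment at which its call begins: read the wrist's pose just before it. calibration takes no time and is no camera call; for the wrist camera it gives the pose at the moment of the call.
- finish_job(): hands the job in; it is judged then, once.
The state is a dict: "time": time; "q": joint angles; "joint_vel": joint speeds; "joint_torque": joint torques, N m; "tool_pos": TCP position; "tcp_rot": TCP orientation; "wrist_force": force on the tool from outside, world axes, zero at the start; "torque": the same for the moment, N m; "width": opening from 0.0 (shut) to 1.0 (fully open); "grip_force": force on a finger pad.
Only numpy, scipy, OpenCV 4.12 (cv2) and the standard library are available. Lean on these libraries where they do the work, as an engineer would, in place of code of your own. Each camera call takes 0.05 s, during which the arm holds its last target. There are 200 camera calls.

## Working session

There is one attempt and no reset: what is moved stays moved. The work goes in short steps, Python scripts to look and compute and a tool call to move; the robot and the scene stay as the last step left them, time stands still between calls to the robot, and variables do not carry over. Pictures are saved under pics/ and viewed, at most 14 in all, crops included, and the job is handed in when it is done.

Besides the shell and the picture viewer there is one more tool, called after ">>>" in YAML: its name, and indented under it one key for each argument. move_arm: Moves the arm, as the interface text tells. Its arguments: {"type":"object","properties":{"series":{"type":"array"},"grip_force":{"type":"number"}},"required":["series"]}

```bash
mkdir -p pics; cat > h.py <<'E'
from workcell import *
import numpy as np, cv2
from scipy.spatial.transform import Rotation as R
def snap(n,f):
    im=read_camera(n); cv2.imwrite('pics/'+f+'.png',im[:,:,::-1]); return im
def rays(n,px,cal=None):
    c=cal or calibration(n); K=np.array(c["camera_matrix"]); px=np.atleast_2d(px).astype(float)
    d=cv2.undistortPoints(px.reshape(-1,1,2),K,np.array([c["k1"],0,0,0.]))[:,0]
    Rm=R.from_rotvec(c["rvec"]).as_matrix(); o=-Rm.T@np.array(c["tvec"])
    return o,np.c_[d,np.ones(len(d))]@Rm
def onz(n,px,z,cal=None):
    o,d=rays(n,px,cal); return o+d*((z-o[2])/d[:,2])[:,None]
def tri(r1,r2):
    (o1,d1),(o2,d2)=r1,r2; d1=d1[0]/np.linalg.norm(d1[0]);d2=d2[0]/np.linalg.norm(d2[0])
    s=np.linalg.lstsq(np.c_[d1,-d2],o2-o1,rcond=None)[0]; a=o1+s[0]*d1;b=o2+s[1]*d2
    return (a+b)/2,np.linalg.norm(a-b)
def proj(n,p,cal=None):
    c=cal or calibration(n)
    return cv2.projectPoints(np.atleast_2d(p).astype(float),np.array(c["rvec"]),np.array(c["tvec"]),np.array(c["camera_matrix"]),np.array([c["k1"],0,0,0.]))[0][:,0]
E
python3 - <<'E'
from h import *
np.set_printoptions(precision=3,suppress=True)
snap('top','top0');snap('scene','scene0');print(read_state())
for n in('top','scene','wrist'): print(n,calibration(n),rays(n,[[280,210]]))
E
```

```text
{'time': 0.1, 'q': array([ 1.189,  0.265,  1.605,  0.   ,  1.274, -0.037]), 'joint_vel': array([ 0.001, -0.   , -0.003,  0.   , -0.001, -0.001]), 'joint_torque': array([  0.   , -51.672, -36.859,  -0.   ,   0.006,   0.   ]), 'tool_pos': array([0.228, 0.635, 0.238]), 'tcp_rot': array([-0.539, -3.095,  0.003]), 'wrist_force': array([0.091, 0.058, 0.513]), 'torque': array([ 0.021, -0.002,  0.086]), 'grip_force': 0.0, 'width': 0.9973787471281386}
top {'camera_matrix': array([[475.158,   0.   , 276.636],
       [  0.   , 475.158, 203.557],
       [  0.   ,   0.   ,   1.   ]]), 'k1': -0.1438706732380486, 'rvec': array([ 2.165, -2.147,  0.121]), 'tvec': array([0.025, 0.582, 1.233])} (array([0.43 , 0.019, 1.294]), array([[ 0.106,  0.001, -0.994]]))
scene {'camera_matrix': array([[457.771,   0.   , 281.852],
       [  0.   , 457.771, 213.597],
       [  0.   ,   0.   ,   1.   ]]), 'k1': -0.14234077681253907, 'rvec': array([ 1.206,  2.725, -0.445]), 'tvec': array([ 0.364, -0.398,  1.241])} (array([0.815, 0.251, 1.051]), array([[-0.237, -0.223, -0.946]]))
wrist {'camera_matrix': array([[328.32 ,   0.   , 284.381],
       [  0.   , 328.32 , 208.935],
       [  0.   ,   0.   ,   1.   ]]), 'k1': -0.0715580687860405, 'rvec': array([-2.375, -1.67 , -0.232]), 'tvec': array([-0.674, -0.036,  0.377])} (array([0.164, 0.658, 0.371]), array([[ 0.257, -0.109, -0.96 ]]))
```

View pics/top0.png

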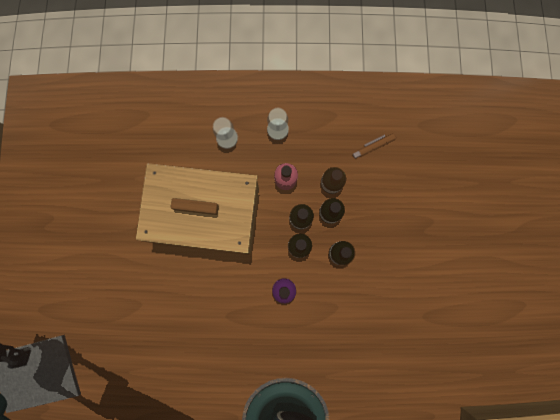

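View pics/scene0.png

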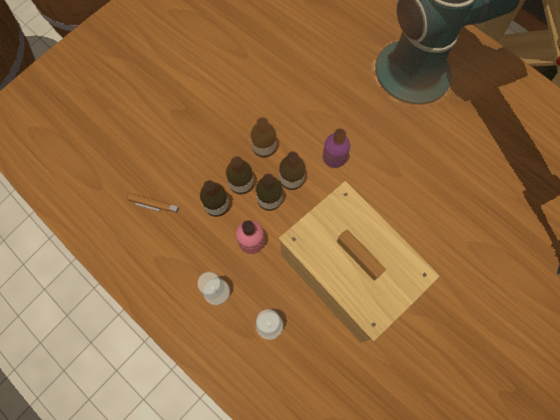

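Top view: crate with lid at (197,208). There are five dark bottles, at (333,180), (332,210), (302,216), (300,245) and (342,252). Pink (286,175) and purple (284,291) are look-alikes, and the glasses and corkscrew are at the far side. Enlarging the bottles to confirm.

```bash
python3 - <<'E'
import cv2,numpy as np
a=cv2.imread('pics/top0.png')[150:310,260:370]; b=cv2.imread('pics/scene0.png')[105:265,190:360]
a=cv2.resize(a,None,fx=3,fy=3,interpolation=2);b=cv2.resize(b,None,fx=2.6,fy=2.6*480/416,interpolation=2)[:480]
h=min(len(a),len(b));cv2.imwrite('pics/crop0.png',cv2.convertScaleAbs(np.hstack([a[:h],b[:h]]),alpha=1.8))
E
```

```text
(no output)
```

View pics/crop0.png

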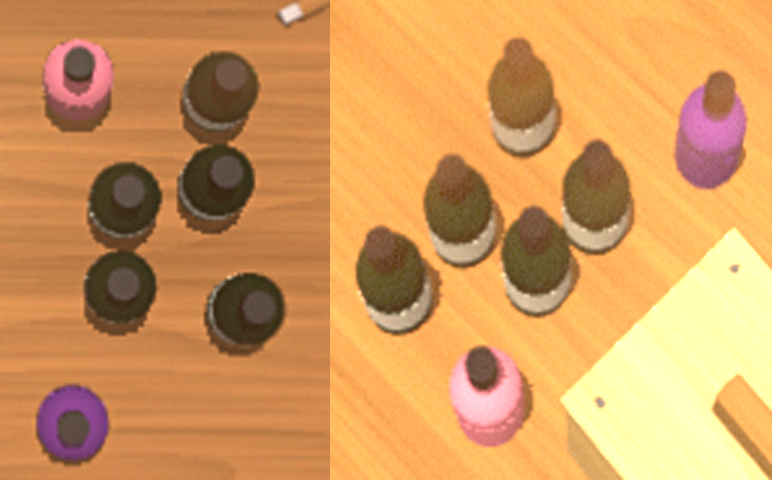

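All five dark bottles share the same shape, black cap and label. The brown cast is only lighting, and the pink and purple ones are the decoys. Measuring now.

```bash
cat >> h.py <<'E'
def darkblobs(im):
    m=((im.max(2)<60)).astype(np.uint8); return m
def lidmeas(it,n):
    g=im=it.astype(int); h=cv2.cvtColor(it,cv2.COLOR_RGB2HSV)
    return h
E
python3 - <<'E'
from h import *
np.set_printoptions(precision=3,suppress=True)
T=[(336.7,175),(335.7,206),(303,213.7),(301.3,244.7),(346,252.7)]
S=[(262.3,121),(236.5,159),(293,155.7),(268.5,177),(209,184)]
for i,t in enumerate(T):
    r=[tri(rays('top',[t]),rays('scene',[s])) for s in S]; j=int(np.argmin([x[1]+abs(x[0][2]-.125) for x in r])); print('bottle',i,j,*r[j])
for n in('top','scene'):
    im=cv2.imread(f'pics/{n}0.png'); hsv=cv2.cvtColor(im,cv2.COLOR_BGR2HSV)
    p=(160,220) if n=='top' else (320,240)
    print(n,'lid',hsv[p[1],p[0]],'table',hsv[300,400] if n=='top' else hsv[100,150],'side/handle',hsv[207,195] if n=='top' else hsv[253,362])
    m=(hsv[...,2]>(120 if n=='top' else 175)).astype(np.uint8)
    m=cv2.morphologyEx(m,cv2.MORPH_OPEN,np.ones((5,5)))
    _,l,st,c=cv2.connectedComponentsWithStats(m); k=l[p[1],p[0]]; print(st[k],c[k])
    cn=cv2.findContours((l==k).astype(np.uint8),0,2)[0][0]
    ap=cv2.approxPolyDP(cv2.convexHull(cn),8,True)[:,0]; print(ap.tolist()); 
    print(onz(n,ap,.155))
E
```

```text
bottle 0 4 [ 0.643 -0.121  0.129] 0.0015031853843774526
bottle 1 1 [ 0.564 -0.115  0.139] 0.0015268706594987558
bottle 2 3 [ 0.545 -0.036  0.131] 0.0003798689058147535
bottle 3 2 [ 0.469 -0.032  0.126] 0.0005069497759488022
bottle 4 0 [ 0.451 -0.143  0.126] 0.0008251941336378847
top lid [ 17 127 162] table [ 13 158 113] side/handle [ 14 156 118]
[ 136  163  121   90 8089] [196.326 207.29 ]
[[146, 163], [256, 175], [247, 252], [136, 239]]
[[0.666 0.353 0.155]
 [0.637 0.08  0.155]
 [0.45  0.099 0.155]
 [0.477 0.37  0.155]]
scene lid [ 19 124 205] table [ 15 164 152] side/handle [ 15 166 157]
[  281   183   157   156 11354] [359.092 259.623]
[[342, 183], [437, 274], [376, 338], [281, 240]]
[[0.458 0.096 0.155]
 [0.479 0.365 0.155]
 [0.659 0.351 0.155]
 [0.637 0.085 0.155]]
```

```bash
cat >> h.py <<'E'
def down(yaw):  # tool y (closing) along world angle yaw (deg), z down
    y=np.array([np.cos(np.radians(yaw)),np.sin(np.radians(yaw)),0]); z=np.array([0,0,-1.]); return R.from_matrix(np.c_[np.cross(y,z),y,z])
def plan(wps,p=None,r=None,op=5,step=6.0):
    """wps: (x,y,z,yaw) list; prints rows"""
    s=read_state(); p=np.array(s['tool_pos']) if p is None else p; r=R.from_rotvec(s['tcp_rot']) if r is None else r
    for w in wps:
        c=[(r.inv()*down(w[3]+k)) for k in(0,180)]; d=min(c,key=lambda t:t.magnitude())
        dp=np.array(w[:3])-p; n=max(1,int(np.ceil(max(np.linalg.norm(dp)*100/step,np.degrees(d.magnitude())/10.5))))
        rv=d.as_rotvec()/n; st=R.from_rotvec(rv)
        print('to',np.round(w,3),'n',n)
        for i in range(n):
            print([op]+[round(float(v),2) for v in r.inv().apply(dp/n)*100]+[round(float(v),1) for v in np.degrees(rv)]); r=r*st
        p=np.array(w[:3])
    return p,r
E
python3 - <<'E'
from h import *
np.set_printoptions(precision=3,suppress=True)
print('q6 now',read_state()['q'][5],R.from_rotvec(read_state()['tcp_rot']).as_matrix())
# handle ends by hand-free mask: darker wood inside lid
for n,(a,b,c,d) in {'top':(165,195,225,220),'scene':(325,215,395,290)}.items():
    im=cv2.imread(f'pics/{n}0.png'); v=cv2.cvtColor(im,cv2.COLOR_BGR2HSV)[b:d,a:c,2]
    m=(v<(135 if n=='top' else 178)).astype(np.uint8); _,l,st,ce=cv2.connectedComponentsWithStats(m); k=1+np.argmax(st[1:,4])
    re=cv2.minAreaRect(np.argwhere(l==k)[:,::-1].astype(np.float32)+[a,b] if 0 else (np.argwhere(l==k)[:,::-1]+np.array([a,b])).astype(np.float32)); bx=cv2.boxPoints(re); print(n,re); print(onz(n,bx,.19))
plan([(.558,.225,.24,-5.7),(.558,.225,.17,-5.7)],op=6)
E
```

```text
q6 now -0.03686981959735911 [[-0.941  0.338 -0.001]
 [ 0.338  0.941 -0.002]
 [ 0.    -0.002 -1.   ]]
top ((194.12997436523438, 207.08998107910156), (48.0832633972168, 15.132086753845215), 8.13010311126709)
[[0.543 0.281 0.19 ]
 [0.578 0.278 0.19 ]
 [0.563 0.164 0.19 ]
 [0.528 0.168 0.19 ]]
scene ((360.0, 254.50001525878906), (57.27564239501953, 17.677669525146484), 45.0)
[[0.576 0.167 0.19 ]
 [0.54  0.169 0.19 ]
 [0.55  0.28  0.19 ]
 [0.585 0.277 0.19 ]]
to [ 0.558  0.225  0.24  -5.7  ] n 9
[6, -4.99, -3.04, -0.02, -0.0, 0.0, 8.4]
[6, -5.38, -2.28, -0.02, -0.0, 0.0, 8.4]
[6, -5.66, -1.46, -0.02, -0.0, 0.0, 8.4]
[6, -5.81, -0.62, -0.02, -0.0, 0.0, 8.4]
[6, -5.84, 0.24, -0.02, -0.0, 0.0, 8.4]
[6, -5.74, 1.1, -0.02, -0.0, 0.0, 8.4]
[6, -5.52, 1.93, -0.02, -0.0, 0.0, 8.4]
[6, -5.18, 2.72, -0.02, -0.0, 0.0, 8.4]
[6, -4.72, 3.45, -0.02, -0.0, 0.0, 8.4]
to [ 0.558  0.225  0.17  -5.7  ] n 2
[6, 0.0, 0.0, 3.5, -0.0, 0.0, -0.0]
[6, 0.0, 0.0, 3.5, -0.0, 0.0, -0.0]
```

>>> move_arm:
  series: [6,-5,-3,0,0,0,8.4,6,-5.4,-2.3,0,0,0,8.4,6,-5.7,-1.5,0,0,0,8.4,6,-5.8,-0.6,0,0,0,8.4,6,-5.8,0.2,0,0,0,8.4]
  grip_force: 60

```text
time: 0.72
tool_pos: [0.4124, 0.406, 0.2388]
tcp_rot: [-1.618, -2.693, 0.001]
wrist_force: [0.4, 0.0, 0.4]
width: 0.702
grip_force: 0.0
```

>>> move_arm:
  series: [6,-5.7,1.1,0,0,0,8.4,6,-5.5,1.9,0,0,0,8.4,6,-5.2,2.7,0,0,0,8.4,6,-4.7,3.4,0,0,0,8.4,6,0,0,0,0,0,0]

```text
time: 1.35
tool_pos: [0.56, 0.2233, 0.2386]
tcp_rot: [2.328, 2.108, -0.002]
wrist_force: [-0.2, 0.5, 0.1]
width: 0.7
grip_force: 0.0
```

```bash
python3 - <<'E'
from h import *
snap('wrist','w1'); print(read_state()['tool_pos'],read_state()['q'],proj('wrist',[[.558,.225,.191]])); plan([(.558,.225,.17,-5.7)],op=6)
E
```

```text
[0.55871306 0.225056   0.23853202] [3.41421589e-01 1.29064617e-01 1.76522219e+00 2.90126965e-04
 1.24867807e+00 4.37822793e-01] [[280.96525388 238.18620654]]
to [ 0.558  0.225  0.17  -5.7  ] n 2
[6, -0.01, -0.03, 3.43, -0.0, 0.0, 0.1]
[6, -0.01, -0.03, 3.43, -0.0, 0.0, 0.1]
```

View pics/w1.png

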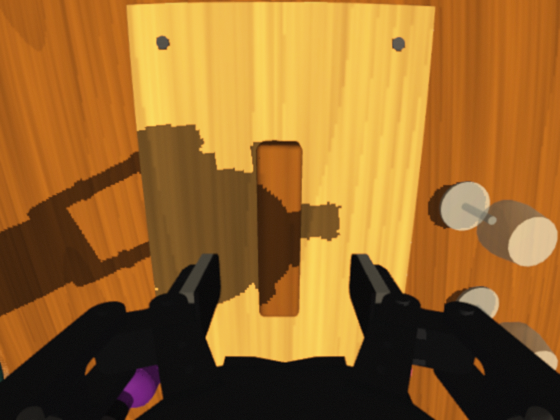

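The handle sits centred between the fingers at (280,230), aligned with the tool. Descending and gripping.

>>> move_arm:
  series: [6,0,0,3.4,0,0,0,6,0,0,3.4,0,0,0,2,0,0,0,0,0,0,0,0,0,0,0,0,0,0,0,0,0,0,0,0]

```text
time: 2.02
tool_pos: [0.5583, 0.2274, 0.1721]
tcp_rot: [2.322, 2.116, 0.002]
wrist_force: [0.4, -0.4, -5.4]
width: 0.295
grip_force: 61.9
```

>>> move_arm:
  series: [0,0,0,0,0,0,0,0,0,0,0,0,0,0,0,0,0,-1,0,0,0,0,0,0,-1,0,0,0,0,0,0,-2,0,0,0]

```text
time: 2.65
tool_pos: [0.5575, 0.2263, 0.2113]
tcp_rot: [-2.322, -2.115, 0.003]
wrist_force: [-0.0, 0.7, -5.6]
width: 0.292
grip_force: 61.7
```

```bash
python3 - <<'E'
from h import *
s=read_state();print(s['tool_pos'],s['tcp_rot'],s['q']);
z=s['tool_pos'][2]
p,r=plan([(.558,.225,.26,-5.7),(.50,.56,.26,-5.7),(.50,.56,.047,-5.7)],op=0,step=4)
E
```

```text
[0.55751177 0.22633721 0.21133397] [-2.32247221 -2.11461561  0.00324748] [ 3.44361299e-01  1.47041837e-01  1.79601161e+00 -2.02859963e-04
  1.20070017e+00  4.38056982e-01]
to [ 0.558  0.225  0.26  -5.7  ] n 2
[0, -0.07, 0.03, -2.43, -0.1, 0.0, 0.2]
[0, -0.07, 0.03, -2.43, -0.1, 0.0, 0.2]
to [ 0.5   0.56  0.26 -5.7 ] n 9
[0, 3.64, -1.01, -0.0, -0.0, 0.0, -0.0]
[0, 3.64, -1.01, -0.0, -0.0, 0.0, -0.0]
[0, 3.64, -1.01, -0.0, -0.0, 0.0, -0.0]
[0, 3.64, -1.01, -0.0, -0.0, 0.0, -0.0]
[0, 3.64, -1.01, -0.0, -0.0, 0.0, -0.0]
[0, 3.64, -1.01, -0.0, -0.0, 0.0, -0.0]
[0, 3.64, -1.01, -0.0, -0.0, 0.0, -0.0]
[0, 3.64, -1.01, -0.0, -0.0, 0.0, -0.0]
[0, 3.64, -1.01, -0.0, -0.0, 0.0, -0.0]
to [ 0.5    0.56   0.047 -5.7  ] n 6
[0, -0.0, -0.0, 3.55, 0.0, -0.0, -0.0]
[0, -0.0, -0.0, 3.55, 0.0, -0.0, -0.0]
[0, -0.0, -0.0, 3.55, 0.0, -0.0, -0.0]
[0, -0.0, -0.0, 3.55, 0.0, -0.0, -0.0]
[0, -0.0, -0.0, 3.55, 0.0, -0.0, -0.0]
[0, -0.0, -0.0, 3.55, 0.0, -0.0, -0.0]
```

>>> move_arm:
  series: [0,0,0,-2.5,0,0,0,0,0,0,-2.5,0,0,0,0,3.5,-1,0,0,0,0,0,3.5,-1,0,0,0,0,0,3.5,-1,0,0,0,0]

```text
time: 3.28
tool_pos: [0.5383, 0.3351, 0.2632]
tcp_rot: [2.323, 2.114, 0.003]
wrist_force: [0.5, -0.8, -5.5]
width: 0.293
grip_force: 61.8
```

>>> move_arm:
  series: [0,3.5,-1,0,0,0,0,0,3.5,-1,0,0,0,0,0,3.5,-1,0,0,0,0,0,3.5,-1,0,0,0,0,0,3.5,-1,0,0,0,0]

```text
time: 3.9
tool_pos: [0.5047, 0.5143, 0.2628]
tcp_rot: [2.323, 2.115, 0.002]
wrist_force: [1.1, 0.3, -6.4]
width: 0.29
grip_force: 61.8
```

>>> move_arm:
  series: [0,3.5,-1,0,0,0,0,0,0,0,0,0,0,0,0,0,0,3.5,0,0,0,0,0,0,3.5,0,0,0,0,0,0,3.5,0,0,0]

```text
time: 4.53
tool_pos: [0.4986, 0.5481, 0.1565]
tcp_rot: [2.323, 2.114, 0.001]
wrist_force: [0.2, 0.1, -5.8]
width: 0.296
grip_force: 61.9
```

>>> move_arm:
  series: [0,0,0,3.5,0,0,0,0,0,0,3.5,0,0,0,0,0,0,2,0,0,0,0,0,0,0,0,0,0,0,0,0,0,0,0,0]

```text
time: 5.15
tool_pos: [0.4991, 0.5497, 0.0684]
tcp_rot: [-2.323, -2.115, -0.005]
wrist_force: [0.2, -0.5, -5.7]
width: 0.291
grip_force: 61.7
```

```bash
python3 - <<'E'
from h import *
s=read_state();print(s['tool_pos'],s['tcp_rot'],s['wrist_force'])
E
```

```text
[0.49911971 0.54969946 0.06839666] [-2.32292117 -2.11495193 -0.00481358] [ 0.17023072 -0.52615942 -5.72936537]
```

Need TCP at about 0.0345, so lower 3 cm, then ease onto the table.

>>> move_arm:
  series: [0,0,0,1.5,0,0,0,0,0,0,1.2,0,0,0,0,0,0,0.3,0,0,0,0,0,0,0.3,0,0,0,0,0,0,0,0,0,0]

```text
time: 5.78
tool_pos: [0.4978, 0.5487, 0.0351]
tcp_rot: [2.323, 2.115, -0.001]
wrist_force: [-4.1, -4.0, 4.2]
width: 0.29
grip_force: 63.1
```

>>> move_arm:
  series: [6,0,0,0,0,0,0,6,0,0,0,0,0,0,6,0,0,-4,0,0,0,6,0,0,-6,0,0,0,6,0,0,-6,0,0,0]

```text
time: 6.4
tool_pos: [0.4981, 0.5489, 0.1948]
tcp_rot: [-2.323, -2.115, -0.0]
wrist_force: [0.8, 0.4, 0.2]
width: 0.703
grip_force: 0.0
```

```bash
cat >> h.py <<'E'
TC=None
def bottles(ft,fs):
    """dark blobs in top and scene; cap top found as farthest point from nadir is noisy -> match base/cap centroid via triangulating blob extreme"""
    pass
E
python3 - <<'E'
from h import *
snap('top','top1');snap('scene','scene1')
print(read_state()['tool_pos'],read_state()['q'][5])
E
```

```text
[0.50213426 0.5531585  0.20514527] 0.8937974383022476
```

View pics/top1.png

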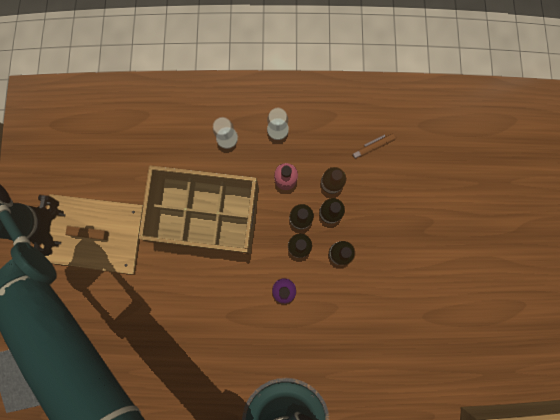

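The lid lies flat on the table at (90,232), and the case is open and empty. Bottles have not moved. Measuring the rim and refining the bottle tops.

```bash
python3 - <<'E'
from h import *
np.set_printoptions(precision=4,suppress=True)
C={}
for n in('top','scene'):
    im=cv2.imread(f'pics/{n}1.png'); hsv=cv2.cvtColor(im,cv2.COLOR_BGR2HSV)
    # expected corners from lid estimate
    c,a=np.array([.558,.225]),np.radians(-5.7); ux=np.array([np.cos(a),np.sin(a)]);uy=np.array([-ux[1],ux[0]])
    g=[np.r_[c+sx*.092*ux+sy*.135*uy,.145] for sx,sy in((1,1),(1,-1),(-1,-1),(-1,1))]
    px=proj(n,g); 
    m=(hsv[...,2]>(118 if n=='top' else 172)).astype(np.uint8)
    roi=np.zeros_like(m); cv2.fillConvexPoly(roi,np.int32(px.mean(0)+(px-px.mean(0))*1.12),1); m&=roi
    m=cv2.morphologyEx(m,cv2.MORPH_CLOSE,np.ones((3,3)))
    _,l,st,_=cv2.connectedComponentsWithStats(m);k=1+np.argmax(st[1:,4])
    hull=cv2.convexHull(np.argwhere(l==k)[:,::-1].astype(np.int32))[:,0]
    ap=cv2.approxPolyDP(hull,6,True)[:,0]; w=onz(n,ap,.145); print(n,'pred',px.round(0).tolist(),'got',ap.tolist()); print(w[:,:2],'mean',w.mean(0))
E
```

```text
top pred [[148.0, 165.0], [255.0, 176.0], [247.0, 251.0], [138.0, 238.0]] got [[261, 179], [246, 251], [130, 241], [142, 162], [248, 170]]
[[0.6285 0.0677]
 [0.4523 0.1017]
 [0.4728 0.388 ]
 [0.6702 0.3663]
 [0.6508 0.1   ]] mean [0.5749 0.2047 0.145 ]
scene pred [[373.0, 340.0], [280.0, 240.0], [344.0, 184.0], [436.0, 276.0]] got [[435, 277], [372, 338], [281, 237], [346, 185]]
[[0.4827 0.3672]
 [0.6621 0.3465]
 [0.63   0.0784]
 [0.4514 0.1038]] mean [0.5566 0.224  0.145 ]
```

```bash
cat > s.py <<'E'
from h import *
Bx=[]
T=[(336.7,175),(335.7,206),(303,213.7),(301.3,244.7),(346,252.7)]
S=[(209,184),(236.5,159),(268.5,177),(293,155.7),(262.3,121)]
a,b=onz('top',T,.125),onz('scene',S,.125); B=(a+b)/2
cc=np.array([.557,.2245]); yw=np.radians(-6.2); ux=np.array([np.cos(yw),np.sin(yw)]);uy=np.array([-ux[1],ux[0]])
cells=[cc+x*ux+y*uy for x in(-.039,.039) for y in(-.086,0,.086)]
E
python3 - <<'E'
from s import *
np.set_printoptions(precision=3,suppress=True)
print(np.c_[a[:,:2],b[:,:2],B[:,:2]]); print(np.array(cells))
plan([(*B[2,:2],.22,-6)],op=5,step=6.1)
E
```

```text
[[ 0.644 -0.121  0.643 -0.123  0.643 -0.122]
 [ 0.566 -0.118  0.559 -0.12   0.562 -0.119]
 [ 0.546 -0.036  0.543 -0.038  0.545 -0.037]
 [ 0.469 -0.032  0.469 -0.032  0.469 -0.032]
 [ 0.45  -0.142  0.45  -0.144  0.45  -0.143]]
[[0.509 0.143]
 [0.518 0.229]
 [0.528 0.314]
 [0.586 0.135]
 [0.596 0.22 ]
 [0.605 0.306]]
to [ 0.545 -0.037  0.22  -6.   ] n 10
[5, -5.83, 0.98, -0.22, 0.1, -0.1, 0.1]
[5, -5.83, 0.98, -0.21, 0.1, -0.1, 0.1]
[5, -5.83, 0.99, -0.21, 0.1, -0.1, 0.1]
[5, -5.83, 0.99, -0.2, 0.1, -0.1, 0.1]
[5, -5.83, 1.0, -0.19, 0.1, -0.1, 0.1]
[5, -5.83, 1.01, -0.18, 0.1, -0.1, 0.1]
[5, -5.83, 1.01, -0.18, 0.1, -0.1, 0.1]
[5, -5.83, 1.02, -0.17, 0.1, -0.1, 0.1]
[5, -5.83, 1.03, -0.16, 0.1, -0.1, 0.1]
[5, -5.83, 1.03, -0.16, 0.1, -0.1, 0.1]
```

>>> move_arm:
  series: [5,-5.8,1,-0.2,0,0,0,5,-5.8,1,-0.2,0,0,0,5,-5.8,1,-0.2,0,0,0,5,-5.8,1,-0.2,0,0,0,5,-5.8,1,-0.2,0,0,0]

```text
time: 7.12
tool_pos: [0.5211, 0.2538, 0.2039]
tcp_rot: [2.322, 2.115, 0.003]
wrist_force: [1.0, -0.2, -0.0]
width: 0.583
grip_force: 0.0
```

>>> move_arm:
  series: [5,-5.8,1,-0.2,0,0,0,5,-5.8,1,-0.2,0,0,0,5,-5.8,1,-0.2,0,0,0,5,-5.8,1,-0.2,0,0,0,5,-5.8,1,0,0,0,0]

```text
time: 7.75
tool_pos: [0.5441, -0.04, 0.2123]
tcp_rot: [2.321, 2.114, 0.003]
wrist_force: [-0.2, 0.0, 0.0]
width: 0.587
grip_force: 0.0
```

>>> move_arm:
  series: [5,0,0,0,0,0,0,5,0,0,0,0,0,0]

```text
time: 8.0
tool_pos: [0.5436, -0.038, 0.2115]
tcp_rot: [2.324, 2.114, 0.001]
wrist_force: [0.1, -0.2, 0.2]
width: 0.583
grip_force: 0.0
```

```bash
python3 - <<'E'
from s import *
print([read_state()['tool_pos'].round(4) for _ in range(3)])
c=calibration('wrist');snap('wrist','w2');print(proj('wrist',B,c).round(0))
plan([(*B[2,:2],.22,-6)],op=5)
E
```

```text
[array([ 0.5436, -0.038 ,  0.2115]), array([ 0.5436, -0.038 ,  0.2115]), array([ 0.5436, -0.038 ,  0.2115])]
[[421. 309.]
 [317. 315.]
 [284. 217.]
 [177. 220.]
 [180. 351.]]
to [ 0.545 -0.037  0.22  -6.   ] n 1
[5, 0.04, 0.11, -0.86, 0.0, -0.0, 0.7]
```

View pics/w2.png

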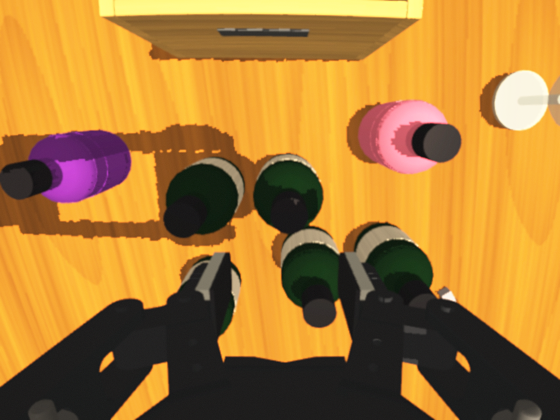

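The wrist view shows the two decoys plus the five green bottles. Caps are at about (292,208) for bottle 2, (183,219) for bottle 3 and (319,313) for bottle 1. Refining by segmenting the near-black, non-green caps.

```bash
cat >> h.py <<'E'
def cap(im,cal,guess,w=30):
    """cap-top centre near predicted pixel: darkest non-green blob; returns px and world at z=.125"""
    g=proj('wrist',[guess],cal)[0]; x,y=np.int32(g); x0,y0=max(0,x-w),max(0,y-w); s=cv2.GaussianBlur(im,(3,3),0)[y0:y+w,x0:x+w].astype(int)
    m=((s[...,1]-s[...,0]<8)&(s.max(2)<48)).astype(np.uint8); m=cv2.morphologyEx(m,cv2.MORPH_OPEN,np.ones((5,5)))
    n,l,st,c=cv2.connectedComponentsWithStats(m)
    return g.round(0),[(st[k,:].tolist(),(c[k]+[x0,y0]).round(1),onz('wrist',[c[k]+[x0,y0]],.118,cal)[0].round(4)) for k in range(1,n) if st[k,4]>80]
E
python3 - <<'E'
from s import *
im=cv2.imread('pics/w2.png')[:,:,::-1];cal=calibration('wrist')
for i in(1,2,3): print(i,B[i].round(3),cap(im,cal,B[i]))
E
```

```text
1 [ 0.562 -0.119  0.125] (array([317., 316.]), [([16, 0, 30, 20, 430], array([315.5, 294.2]), array([ 0.563 , -0.1037,  0.118 ])), ([52, 0, 8, 20, 118], array([342.3, 293.8]), array([ 0.5838, -0.1054,  0.118 ]))])
2 [ 0.545 -0.037  0.125] (array([284., 218.]), [([17, 4, 38, 42, 1236], array([288.4, 211.9]), array([ 0.548 , -0.0352,  0.118 ]))])
3 [ 0.469 -0.032  0.125] (array([177., 221.]), [([19, 5, 41, 42, 1335], array([185.2, 215.6]), array([ 0.4733, -0.031 ,  0.118 ]))])
```

>>> move_arm:
  series: [5,0.3,0.4,3.5,0,0,0,5,0,0,3.5,0,0,0,5,0,0,3.5,0,0,0,2,0,0,0,0,0,0,0,0,0,0,0,0,0]
  grip_force: 45

```text
time: 8.68
tool_pos: [0.5482, -0.0344, 0.1071]
tcp_rot: [2.321, 2.117, 0.001]
wrist_force: [-0.3, -0.6, -2.8]
width: 0.29
grip_force: 44.2
```

>>> move_arm:
  series: [0,0,0,0,0,0,0,0,0,0,-2,0,0,0,0,0,0,-5,0,0,0,0,0,0,-6,0,0,0,0,0,0,-5,0,0,0]

```text
time: 9.3
tool_pos: [0.5482, -0.0354, 0.2902]
tcp_rot: [2.321, 2.113, 0.004]
wrist_force: [0.3, -0.2, -2.8]
width: 0.295
grip_force: 44.8
```

```bash
python3 - <<'E'
from s import *
print(read_state()['tool_pos'])
plan([(*cells[3],.285,-6)],op=0)
plan([(*cells[5],.285,-6)],op=0)
E
```

```text
[ 0.54820761 -0.03540884  0.29023825]
to [ 0.586  0.135  0.285 -6.   ] n 3
[0, 5.77, 0.74, 0.18, 0.1, -0.0, 0.2]
[0, 5.77, 0.72, 0.18, 0.1, -0.0, 0.2]
[0, 5.77, 0.7, 0.18, 0.1, -0.0, 0.2]
to [ 0.605  0.306  0.285 -6.   ] n 6
[0, 5.75, 0.41, 0.09, 0.0, -0.0, 0.1]
[0, 5.75, 0.4, 0.09, 0.0, -0.0, 0.1]
[0, 5.75, 0.39, 0.09, 0.0, -0.0, 0.1]
[0, 5.75, 0.38, 0.09, 0.0, -0.0, 0.1]
[0, 5.75, 0.37, 0.09, 0.0, -0.0, 0.1]
[0, 5.75, 0.36, 0.09, 0.0, -0.0, 0.1]
```

>>> move_arm:
  series: [0,3,0.2,0,0,0,0,0,4.7,0.3,0,0,0,0,0,4.7,0.3,0,0,0,0,0,4.7,0.3,0,0,0,0,0,4.7,0.3,0,0,0,0]

```text
time: 9.93
tool_pos: [0.5822, 0.1819, 0.2877]
tcp_rot: [2.322, 2.114, 0.003]
wrist_force: [0.8, -0.9, -2.7]
width: 0.285
grip_force: 44.8
```

>>> move_arm:
  series: [0,4.7,0.4,0,0,0,0,0,4.7,0.3,0,0,0,0,0,3,0.2,0,0,0,0,0,0.3,0,0,0,0,0,0,0,0,0,0,0,0]

```text
time: 10.55
tool_pos: [0.6027, 0.3058, 0.2868]
tcp_rot: [2.322, 2.115, 0.0]
wrist_force: [1.0, -0.5, -2.2]
width: 0.289
grip_force: 44.8
```

```bash
python3 - <<'E'
from s import *
snap('scene','s3')
cal=calibration('wrist');snap('wrist','w3')
print(read_state()['tool_pos']);plan([(*cells[5],.285,-6)],op=0)
E
```

```text
[0.6027662  0.30496143 0.28674547]
to [ 0.605  0.306  0.285 -6.   ] n 1
[0, 0.1, 0.22, 0.17, 0.0, 0.0, 0.6]
```

View pics/w3.png

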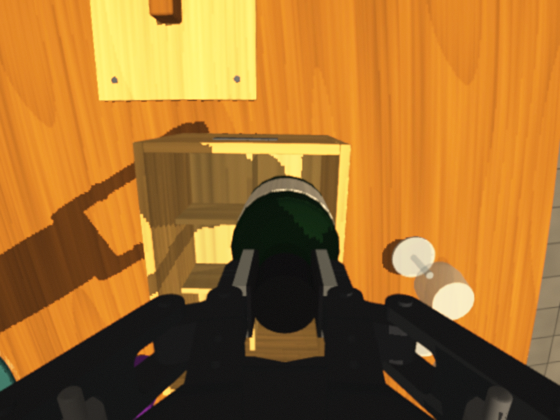

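The bottle hangs upright over the far-left cell. Far rim corners are at (137,143) and (350,143).

```bash
python3 - <<'E'
from s import *
print(onz('wrist',[[136,143],[350,144]],.145).round(4)); print([(cc+sx*.092*ux+.135*uy).round(4) for sx in(-1,1)])
E
```

```text
[[0.4854 0.3646 0.145 ]
 [0.6628 0.3462 0.145 ]]
[array([0.4801, 0.3686]), array([0.663 , 0.3488])]
```

>>> move_arm:
  series: [0,0,0.1,3,0,0,0,0,0,0,4.5,0,0,0,0,0,0,4.5,0,0,0,0,0,0,3,0,0,0,0,0,0,1.2,0,0,0]

```text
time: 11.28
tool_pos: [0.6023, 0.304, 0.1219]
tcp_rot: [-2.323, -2.113, 0.006]
wrist_force: [-0.5, -0.0, -2.8]
width: 0.288
grip_force: 44.7
```

>>> move_arm:
  series: [0,0,0,0,0,0,0,0,0,0,0.4,0,0,0,0,0,0,0.3,0,0,0,0,0,0,0.2,0,0,0,0,0,0,0,0,0,0]

```text
time: 11.9
tool_pos: [0.6037, 0.3059, 0.1153]
tcp_rot: [2.323, 2.115, -0.0]
wrist_force: [0.0, -0.0, -3.1]
width: 0.288
grip_force: 44.8
```

Not quite touching yet.

>>> move_arm:
  series: [0,0,0,0.1,0,0,0,0,0,0,0.1,0,0,0,0,0,0,0,0,0,0]

```text
time: 12.28
tool_pos: [0.6038, 0.3059, 0.1134]
tcp_rot: [2.323, 2.115, 0.0]
wrist_force: [0.9, 0.2, -2.6]
width: 0.284
grip_force: 44.9
```

>>> move_arm:
  series: [0,0,0,0.1,0,0,0,0,0,0,0.1,0,0,0,0,0,0,0,0,0,0]

```text
time: 12.65
tool_pos: [0.6044, 0.306, 0.1132]
tcp_rot: [2.322, 2.115, 0.002]
wrist_force: [-1.8, -1.8, 6.4]
width: 0.284
grip_force: 45.8
```

>>> move_arm:
  series: [4,0,0,0,0,0,0,4,0,0,0,0,0,0,4,0,0,-3,0,0,0,4,0,0,-5,0,0,0,4,0,0,-5,0,0,0]

```text
time: 13.28
tool_pos: [0.6033, 0.3057, 0.2417]
tcp_rot: [-2.322, -2.115, 0.002]
wrist_force: [0.7, 0.3, 0.7]
width: 0.465
grip_force: 0.0
```

```bash
python3 - <<'E'
from s import *
t=snap('top','top2')
o=cv2.imread('pics/top1.png')[:,:,::-1]; d=np.abs(t.astype(int)-o).max(2); 
for i,(x,y) in enumerate(T): print(i,d[int(y)-12:int(y)+16,int(x)-16:int(x)+14].mean().round(1))
print(read_state()['tool_pos']);plan([(.472,-.032,.215,-6)],op=5,step=6.1)
E
```

```text
0 7.3
1 6.7
2 54.3
3 7.8
4 6.3
[0.60696403 0.30742204 0.2514132 ]
to [ 0.472 -0.032  0.215 -6.   ] n 7
[5, -5.01, -1.47, 0.48, 0.1, -0.0, 0.1]
[5, -5.01, -1.46, 0.48, 0.1, -0.0, 0.1]
[5, -5.01, -1.46, 0.49, 0.1, -0.0, 0.1]
[5, -5.02, -1.45, 0.49, 0.1, -0.0, 0.1]
[5, -5.02, -1.44, 0.5, 0.1, -0.0, 0.1]
[5, -5.02, -1.43, 0.51, 0.1, -0.0, 0.1]
[5, -5.02, -1.42, 0.51, 0.1, -0.0, 0.1]
```

>>> move_arm:
  series: [5,-5,-1.4,0.5,0,0,0,5,-5,-1.4,0.5,0,0,0,5,-5,-1.4,0.5,0,0,0,5,-5,-1.4,0.5,0,0,0,5,-5,-1.4,0.5,0,0,0]

```text
time: 13.95
tool_pos: [0.51, 0.0621, 0.2159]
tcp_rot: [2.322, 2.115, 0.0]
wrist_force: [0.1, -0.1, -0.3]
width: 0.585
grip_force: 0.0
```

>>> move_arm:
  series: [5,-5,-1.4,0.5,0,0,0,5,-5,-1.4,0.5,0,0,0,5,0,0,0,0,0,0,5,0,0,0,0,0,0]

```text
time: 14.45
tool_pos: [0.4737, -0.0333, 0.2063]
tcp_rot: [2.324, 2.114, 0.001]
wrist_force: [-0.4, 0.3, -0.4]
width: 0.586
grip_force: 0.0
```

```bash
python3 - <<'E'
from s import *
print(read_state()['tool_pos'])
cal=calibration('wrist');im=snap('wrist','w4');print(proj('wrist',B,cal).round(0))
for g in (1,3,4): print(cap(im,cal,B[g]))
plan([(.472,-.032,.107,-6)],op=5)
E
```

```text
[ 0.47372772 -0.03331656  0.20633646]
[[510. 308.]
 [409. 316.]
 [385. 216.]
 [275. 220.]
 [266. 355.]]
(array([409., 316.]), [([0, 0, 60, 60, 2849], array([404.9, 317.5]), array([ 0.5621, -0.1251,  0.118 ]))])
(array([275., 220.]), [([16, 5, 37, 42, 1285], array([279.3, 214.9]), array([ 0.4718, -0.0313,  0.118 ]))])
(array([266., 355.]), [([21, 0, 29, 21, 513], array([270.9, 334.2]), array([ 0.4553, -0.1294,  0.118 ])), ([0, 32, 60, 28, 1498], array([264.3, 370.9]), array([ 0.4459, -0.1652,  0.118 ]))])
to [ 0.472 -0.032  0.107 -6.   ] n 2
[5, 0.03, -0.11, 4.97, 0.0, -0.0, 0.3]
[5, 0.03, -0.11, 4.97, 0.0, -0.0, 0.3]
```

View pics/w4.png

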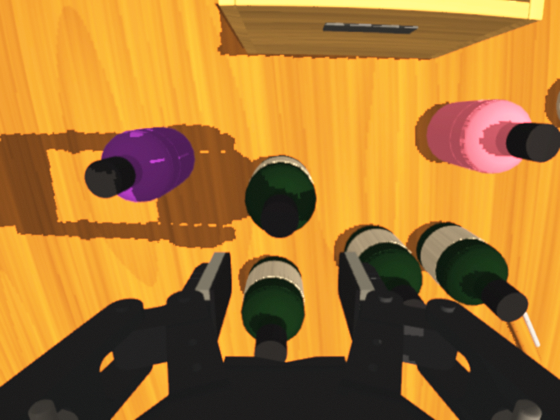

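Bottle 3's cap at (279,217) is directly below the tool, and the purple decoy at (110,175) is well clear. Gripping, lifting and carrying to cell 2.

>>> move_arm:
  series: [5,0.1,-0.1,5,0,0,0,5,0,0,4.9,0,0,0,2,0,0,0,0,0,0,0,0,0,0,0,0,0,0,0,0,0,0,0,0]

```text
time: 15.12
tool_pos: [0.4745, -0.0322, 0.1094]
tcp_rot: [2.32, 2.114, 0.004]
wrist_force: [-0.6, 0.4, -2.4]
width: 0.288
grip_force: 44.2
```

>>> move_arm:
  series: [0,0,0,0,0,0,0,0,0,0,-2,0,0,0,0,0,0,-5,0,0,0,0,0,0,-6,0,0,0,0,0,0,-5,0,0,0]

```text
time: 15.75
tool_pos: [0.4729, -0.0325, 0.2906]
tcp_rot: [2.321, 2.113, 0.003]
wrist_force: [1.7, -0.2, -2.7]
width: 0.289
grip_force: 44.9
```

```bash
python3 - <<'E'
from s import *
print(read_state()['tool_pos'], read_state()['grip_force'])
plan([(*cells[2],.285,-6)],op=0)
E
```

```text
[ 0.47293547 -0.03249395  0.29064235] 44.895517230033875
to [ 0.528  0.314  0.285 -6.   ] n 6
[0, 5.84, 0.36, 0.1, 0.0, 0.0, 0.1]
[0, 5.84, 0.35, 0.09, 0.0, 0.0, 0.1]
[0, 5.84, 0.34, 0.09, 0.0, 0.0, 0.1]
[0, 5.84, 0.33, 0.09, 0.0, 0.0, 0.1]
[0, 5.84, 0.32, 0.09, 0.0, 0.0, 0.1]
[0, 5.84, 0.31, 0.09, 0.0, 0.0, 0.1]
```

>>> move_arm:
  series: [0,3,0.2,0,0,0,0,0,4.8,0.3,0,0,0,0,0,4.8,0.3,0,0,0,0,0,4.8,0.3,0,0,0,0,0,4.8,0.3,0,0,0,0]

```text
time: 16.38
tool_pos: [0.5074, 0.1888, 0.2883]
tcp_rot: [2.322, 2.114, 0.002]
wrist_force: [1.8, -0.5, -1.8]
width: 0.292
grip_force: 44.9
```

>>> move_arm:
  series: [0,4.8,0.3,0,0,0,0,0,4.8,0.2,0,0,0,0,0,3,0.1,0,0,0,0,0,0,0,0,0,0,0,0,0,0,0,0,0,0]

```text
time: 17.0
tool_pos: [0.5249, 0.3118, 0.2875]
tcp_rot: [2.322, 2.115, -0.001]
wrist_force: [0.4, -0.9, -2.1]
width: 0.292
grip_force: 44.9
```

>>> move_arm:
  series: [0,0,0,3,0,0,0,0,0,0,4.5,0,0,0,0,0,0,4.5,0,0,0,0,0,0,3,0,0,0,0,0,0,1.2,0,0,0]

```text
time: 17.62
tool_pos: [0.5237, 0.3102, 0.1232]
tcp_rot: [-2.324, -2.113, 0.006]
wrist_force: [-0.6, 0.2, -2.8]
width: 0.287
grip_force: 44.8
```

>>> move_arm:
  series: [0,0,0,0.4,0,0,0,0,0,0,0.2,0,0,0,0,0,0,0,0,0,0]

```text
time: 18.0
tool_pos: [0.5259, 0.3127, 0.1208]
tcp_rot: [2.322, 2.115, 0.004]
wrist_force: [-0.3, -0.4, -2.4]
width: 0.293
grip_force: 44.8
```

>>> move_arm:
  series: [0,0,0,0.3,0,0,0,0,0,0,0.1,0,0,0,0,0,0,0.1,0,0,0,0,0,0,0,0,0,0]

```text
time: 18.5
tool_pos: [0.5249, 0.3122, 0.1141]
tcp_rot: [-2.323, -2.115, 0.0]
wrist_force: [0.4, 0.1, -3.3]
width: 0.289
grip_force: 44.8
```

>>> move_arm:
  series: [0,0,0,0.1,0,0,0,0,0,0,0.1,0,0,0,0,0,0,0,0,0,0]

```text
time: 18.88
tool_pos: [0.5252, 0.3125, 0.114]
tcp_rot: [-2.323, -2.115, -0.001]
wrist_force: [-3.5, -1.4, 7.0]
width: 0.284
grip_force: 45.9
```

Touched down. Releasing, rising, and heading for bottle 1.

>>> move_arm:
  series: [4,0,0,0,0,0,0,4,0,0,0,0,0,0,4,0,0,-3,0,0,0,4,0,0,-5,0,0,0,4,0,0,-5,0,0,0]

```text
time: 19.5
tool_pos: [0.5248, 0.3121, 0.2429]
tcp_rot: [-2.323, -2.115, 0.002]
wrist_force: [-0.2, 0.5, -0.2]
width: 0.47
grip_force: 0.0
```

```bash
python3 - <<'E'
from s import *
t=snap('top','top3')
o=cv2.imread('pics/top1.png')[:,:,::-1]; d=np.abs(t.astype(int)-o).max(2); 
for i,(x,y) in enumerate(T): print(i,d[int(y)-12:int(y)+16,int(x)-16:int(x)+14].mean().round(1))
print(read_state()['tool_pos']);plan([(.564,-.118,.215,-6)],op=5,step=6.1)
E
```

```text
0 5.7
1 5.5
2 52.2
3 53.0
4 5.2
[0.52834994 0.31405749 0.25211898]
to [ 0.564 -0.118  0.215 -6.   ] n 8
[5, -5.34, 0.94, 0.44, 0.1, -0.0, 0.1]
[5, -5.34, 0.95, 0.44, 0.1, -0.0, 0.1]
[5, -5.34, 0.96, 0.44, 0.1, -0.0, 0.1]
[5, -5.33, 0.97, 0.45, 0.1, -0.0, 0.1]
[5, -5.33, 0.98, 0.45, 0.1, -0.0, 0.1]
[5, -5.33, 0.98, 0.45, 0.1, -0.0, 0.1]
[5, -5.33, 0.99, 0.46, 0.1, -0.0, 0.1]
[5, -5.33, 1.0, 0.46, 0.1, -0.0, 0.1]
```

>>> move_arm:
  series: [5,-5.3,1,0.5,0,0,0,5,-5.3,1,0.5,0,0,0,5,-5.3,1,0.5,0,0,0,5,-5.3,1,0.5,0,0,0,5,-5.3,1,0.5,0,0,0]

```text
time: 20.18
tool_pos: [0.5502, 0.042, 0.217]
tcp_rot: [2.322, 2.115, 0.001]
wrist_force: [0.9, 0.5, -0.3]
width: 0.587
grip_force: 0.0
```

>>> move_arm:
  series: [5,-5.3,1,0.5,0,0,0,5,-5.3,1,0.5,0,0,0,5,-5.3,1,0,0,0,0,5,0,0,0,0,0,0,5,0,0,0,0,0,0]

```text
time: 20.8
tool_pos: [0.5649, -0.1173, 0.2069]
tcp_rot: [-2.323, -2.114, -0.0]
wrist_force: [-0.2, 0.3, 0.1]
width: 0.586
grip_force: 0.0
```

```bash
python3 - <<'E'
from s import *
print(read_state()['tool_pos'])
cal=calibration('wrist');im=snap('wrist','w5');print(proj('wrist',B,cal).round(0))
for g in (0,1): print(cap(im,cal,B[g]))
plan([(.563,-.118,.107,-6)],op=5)
E
```

```text
[ 0.56490358 -0.11728607  0.20690197]
[[396. 216.]
 [279. 223.]
 [238. 101.]
 [121. 107.]
 [130. 267.]]
(array([396., 216.]), [([7, 6, 27, 28, 373], array([383.4, 202.1]), array([ 0.6366, -0.1132,  0.118 ]))])
(array([279., 223.]), [([14, 3, 38, 42, 1295], array([282.1, 215.7]), array([ 0.5647, -0.1163,  0.118 ]))])
to [ 0.563 -0.118  0.107 -6.   ] n 2
[5, -0.08, -0.09, 5.0, -0.0, -0.0, 0.3]
[5, -0.08, -0.09, 5.0, -0.0, -0.0, 0.3]
```

>>> move_arm:
  series: [5,0,0,5,0,0,0,5,0,0,5,0,0,0,2,0,0,0,0,0,0,0,0,0,0,0,0,0,0,0,0,0,0,0,0]

```text
time: 21.48
tool_pos: [0.5666, -0.1173, 0.1095]
tcp_rot: [2.32, 2.114, 0.003]
wrist_force: [0.5, -0.5, -2.7]
width: 0.291
grip_force: 44.3
```

>>> move_arm:
  series: [0,0,0,0,0,0,0,0,0,0,-2,0,0,0,0,0,0,-5,0,0,0,0,0,0,-6,0,0,0,0,0,0,-5,0,0,0]

```text
time: 22.1
tool_pos: [0.5656, -0.1176, 0.292]
tcp_rot: [2.321, 2.113, 0.004]
wrist_force: [1.8, -0.3, -2.0]
width: 0.292
grip_force: 44.9
```

>>> move_arm:
  series: [0,3,0,0,0,0,0,0,4.6,0,0,0,0,0,0,4.6,0,0,0,0,0,0,4.6,0,0,0,0,0,0,4.6,0,0,0,0,0]

```text
time: 22.72
tool_pos: [0.5852, 0.097, 0.2895]
tcp_rot: [2.322, 2.114, 0.003]
wrist_force: [-0.4, 0.2, -3.3]
width: 0.291
grip_force: 44.9
```

>>> move_arm:
  series: [0,4.6,-0.1,0,0,0,0,0,4.6,-0.1,0,0,0,0,0,3,0,0,0,0,0,0,0,0,0,0,0,0,0,0,0,0,0,0,0]

```text
time: 23.35
tool_pos: [0.5945, 0.217, 0.2884]
tcp_rot: [2.322, 2.115, 0.001]
wrist_force: [0.4, 0.1, -3.7]
width: 0.288
grip_force: 44.9
```

```bash
python3 - <<'E'
from s import *
plan([(*cells[4],.12,-6)],op=0)
t=snap('top','top4');snap('scene','s4')
E
```

```text
to [ 0.596  0.22   0.12  -6.   ] n 3
[0, 0.11, 0.03, 5.61, 0.0, 0.0, 0.2]
[0, 0.11, 0.03, 5.61, 0.0, 0.0, 0.2]
[0, 0.11, 0.03, 5.61, 0.0, 0.0, 0.2]
```

Cell 4 is directly below. Descending by the same schedule.

>>> move_arm:
  series: [0,0.2,0,3,0,0,0,0,0,0,4.5,0,0,0,0,0,0,4.5,0,0,0,0,0,0,3,0,0,0,0,0,0,1.6,0,0,0]

```text
time: 24.08
tool_pos: [0.5935, 0.2178, 0.1193]
tcp_rot: [-2.323, -2.113, 0.005]
wrist_force: [-0.5, 0.3, -3.0]
width: 0.291
grip_force: 44.9
```

>>> move_arm:
  series: [0,0,0,0.4,0,0,0,0,0,0,0.2,0,0,0,0,0,0,0.1,0,0,0,0,0,0,0,0,0,0]

```text
time: 24.58
tool_pos: [0.5953, 0.2196, 0.1154]
tcp_rot: [2.322, 2.115, 0.003]
wrist_force: [0.2, 0.5, -3.2]
width: 0.291
grip_force: 44.9
```

>>> move_arm:
  series: [0,0,0,0.1,0,0,0,0,0,0,0.1,0,0,0,0,0,0,0,0,0,0]

```text
time: 24.95
tool_pos: [0.5954, 0.2196, 0.1138]
tcp_rot: [2.322, 2.115, 0.003]
wrist_force: [-0.9, -0.8, 4.8]
width: 0.288
grip_force: 45.8
```

>>> move_arm:
  series: [0,0,0,0.1,0,0,0,0,0,0,0,0,0,0]

```text
time: 25.2
tool_pos: [0.5956, 0.2195, 0.1137]
tcp_rot: [2.322, 2.114, 0.003]
wrist_force: [-1.6, -1.9, 9.7]
width: 0.289
grip_force: 46.4
```

>>> move_arm:
  series: [4,0,0,0,0,0,0,4,0,0,0,0,0,0,4,0,0,-3,0,0,0,4,0,0,-5,0,0,0,4,0,0,-5,0,0,0]

```text
time: 25.82
tool_pos: [0.5941, 0.2192, 0.2415]
tcp_rot: [-2.322, -2.115, 0.003]
wrist_force: [-0.3, -0.1, 0.0]
width: 0.465
grip_force: 0.0
```

>>> move_arm:
  series: [5,-5.6,1.4,0.5,0,0,0,5,-5.6,1.3,0.5,0,0,0,5,-5.6,1.4,0.5,0,0,0,5,-5.6,1.3,0.5,0,0,0,5,-5.6,1.4,0.5,0,0,0]

```text
time: 26.45
tool_pos: [0.6361, -0.0675, 0.2157]
tcp_rot: [-2.322, -2.115, -0.0]
wrist_force: [0.9, -0.2, -0.4]
width: 0.588
grip_force: 0.0
```

>>> move_arm:
  series: [5,-5.4,1.3,0.5,0,0,0,5,0,0,0,0,0,0,5,0,0,0,0,0,0]

```text
time: 26.82
tool_pos: [0.6438, -0.1206, 0.2106]
tcp_rot: [-2.323, -2.113, 0.0]
wrist_force: [1.5, 0.7, 0.3]
width: 0.589
grip_force: 0.0
```

```bash
python3 - <<'E'
from s import *
print(read_state()['tool_pos'])
cal=calibration('wrist');im=snap('wrist','w6');print(proj('wrist',B,cal).round(0))
for g in (0,): print(cap(im,cal,B[g]))
E
```

```text
[ 0.64376214 -0.12061401  0.2106073 ]
[[282. 220.]
 [168. 226.]
 [119. 110.]
 [ 14. 118.]
 [ 35. 269.]]
(array([282., 220.]), [([16, 4, 38, 43, 1284], array([286.5, 215.3]), array([ 0.6466, -0.1207,  0.118 ]))])
```

View pics/w6.png

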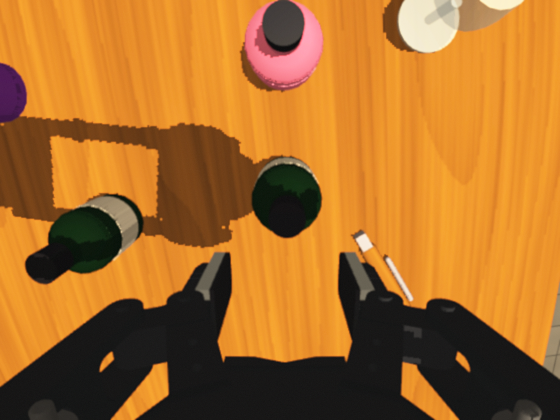

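Bottle 0 is centred at (287,215), clear of the pink decoy and the corkscrew. Gripping and carrying to cell 3.

>>> move_arm:
  series: [5,0,0.2,5.2,0,0,0,5,0,0,5.1,0,0,0,2,0,0,0,0,0,0,0,0,0,0,0,0,0,0,0,0,0,0,0,0]

```text
time: 27.5
tool_pos: [0.6475, -0.1207, 0.1106]
tcp_rot: [2.32, 2.114, 0.003]
wrist_force: [-0.1, -0.6, -5.1]
width: 0.288
grip_force: 44.3
```

>>> move_arm:
  series: [0,0,0,0,0,0,0,0,0,0,-2,0,0,0,0,0,0,-5,0,0,0,0,0,0,-6,0,0,0,0,0,0,-5,0,0,0]

```text
time: 28.12
tool_pos: [0.6466, -0.1212, 0.2932]
tcp_rot: [2.32, 2.113, 0.004]
wrist_force: [1.5, 0.4, -4.5]
width: 0.289
grip_force: 45.0
```

>>> move_arm:
  series: [0,3.5,-1.2,0,0,0,0,0,3.5,-1.2,0,0,0,0,0,3.6,-1.2,0,0,0,0,0,3.6,-1.2,0,0,0,0,0,3.6,-1.2,0,0,0,0]

```text
time: 28.75
tool_pos: [0.6027, 0.0628, 0.2905]
tcp_rot: [2.322, 2.114, 0.003]
wrist_force: [0.1, -0.9, -4.6]
width: 0.292
grip_force: 45.0
```

>>> move_arm:
  series: [0,3.6,-1.2,0,0,0,0,0,3.5,-1.2,0,0,0,0,0,0,0,0,0,0,0,0,0,0,0,0,0,0]

```text
time: 29.25
tool_pos: [0.5859, 0.1346, 0.2897]
tcp_rot: [2.321, 2.115, 0.002]
wrist_force: [0.3, -1.1, -3.8]
width: 0.286
grip_force: 44.9
```

```bash
python3 - <<'E'
from s import *
plan([(*cells[3],.12,-6)],op=0)
print(read_state()['tool_pos'])
E
```

```text
to [ 0.586  0.135  0.12  -6.   ] n 3
[0, 0.01, 0.01, 5.66, 0.0, 0.0, 0.2]
[0, 0.01, 0.01, 5.66, 0.0, 0.0, 0.2]
[0, 0.01, 0.02, 5.66, 0.0, 0.0, 0.2]
[0.58588996 0.13461724 0.28974307]
```

>>> move_arm:
  series: [0,0,0,3,0,0,0,0,0,0,4.5,0,0,0,0,0,0,4.5,0,0,0,0,0,0,3,0,0,0,0,0,0,1.6,0,0,0]

```text
time: 29.88
tool_pos: [0.5849, 0.1333, 0.1205]
tcp_rot: [-2.324, -2.113, 0.004]
wrist_force: [-0.1, -0.4, -3.9]
width: 0.287
grip_force: 45.0
```

>>> move_arm:
  series: [0,0,0,0.4,0,0,0,0,0,0,0.2,0,0,0,0,0,0,0.1,0,0,0,0,0,0,0,0,0,0]

```text
time: 30.38
tool_pos: [0.5864, 0.135, 0.1164]
tcp_rot: [2.322, 2.115, 0.002]
wrist_force: [0.6, -0.4, -3.8]
width: 0.283
grip_force: 45.0
```

>>> move_arm:
  series: [0,0,0,0.1,0,0,0,0,0,0,0.1,0,0,0,0,0,0,0,0,0,0]

```text
time: 30.75
tool_pos: [0.5864, 0.135, 0.1144]
tcp_rot: [2.322, 2.115, 0.002]
wrist_force: [-1.2, 0.2, 1.5]
width: 0.289
grip_force: 45.6
```

>>> move_arm:
  series: [4,0,0,0,0,0,0,4,0,0,0,0,0,0,4,0,0,-3,0,0,0,4,0,0,-5,0,0,0,4,0,0,-5,0,0,0]

```text
time: 31.38
tool_pos: [0.5854, 0.1347, 0.2442]
tcp_rot: [-2.322, -2.115, 0.001]
wrist_force: [0.4, -0.3, -0.5]
width: 0.468
grip_force: 0.0
```

>>> move_arm:
  series: [5,-4.8,-1.8,0.5,0,0,0,5,-4.8,-1.8,0.5,0,0,0,5,-4.8,-1.8,0.5,0,0,0,5,-4.8,-1.8,0.5,0,0,0,5,-4.8,-1.8,0.5,0,0,0]

```text
time: 32.0
tool_pos: [0.473, -0.0971, 0.2184]
tcp_rot: [2.322, 2.115, 0.001]
wrist_force: [0.6, -0.8, 0.0]
width: 0.585
grip_force: 0.0
```

>>> move_arm:
  series: [5,-4.8,-1.8,0.5,0,0,0,5,0,0,0,0,0,0,5,0,0,0,0,0,0]

```text
time: 32.38
tool_pos: [0.4515, -0.1418, 0.2135]
tcp_rot: [2.324, 2.114, 0.001]
wrist_force: [0.5, -0.3, -0.6]
width: 0.591
grip_force: 0.0
```

```bash
python3 - <<'E'
from s import *
print(read_state()['tool_pos'])
cal=calibration('wrist');im=snap('wrist','w7');print(proj('wrist',B[4:],cal).round(0))
print(cap(im,cal,B[4]),cap(im,cal,B[4],80))
E
```

```text
[ 0.45153382 -0.14177605  0.21351466]
[[281. 219.]]
(array([281., 219.]), [([17, 5, 37, 42, 1254], array([285.1, 214.7]), array([ 0.4535, -0.1422,  0.118 ]))]) (array([281., 219.]), [([67, 55, 37, 42, 1254], array([285.1, 214.7]), array([ 0.4535, -0.1422,  0.118 ])), ([10, 117, 21, 43, 623], array([221.7, 281. ]), array([ 0.3994, -0.191 ,  0.118 ])), ([139, 117, 20, 43, 618], array([347., 281.]), array([ 0.4962, -0.2003,  0.118 ]))])
```

>>> move_arm:
  series: [5,0,0.1,5.3,0,0,0,5,0,0,5.3,0,0,0,2,0,0,0,0,0,0,0,0,0,0,0,0,0,0,0,0,0,0,0,0]

```text
time: 33.05
tool_pos: [0.4541, -0.1421, 0.1095]
tcp_rot: [2.32, 2.114, 0.003]
wrist_force: [-0.4, 0.7, -3.2]
width: 0.29
grip_force: 44.3
```

>>> move_arm:
  series: [0,0,0,0,0,0,0,0,0,0,-2,0,0,0,0,0,0,-5,0,0,0,0,0,0,-6,0,0,0,0,0,0,-5,0,0,0]

```text
time: 33.67
tool_pos: [0.4526, -0.1422, 0.2907]
tcp_rot: [2.321, 2.113, 0.002]
wrist_force: [0.8, -0.7, -4.3]
width: 0.288
grip_force: 44.9
```

>>> move_arm:
  series: [0,3,0.3,0,0,0,0,0,5.2,0.4,0,0,0,0,0,5.2,0.3,0,0,0,0,0,5.2,0.4,0,0,0,0,0,5.2,0.3,0,0,0,0]

```text
time: 34.3
tool_pos: [0.4916, 0.095, 0.2883]
tcp_rot: [2.322, 2.114, 0.002]
wrist_force: [1.4, -0.4, -3.0]
width: 0.289
grip_force: 44.9
```

>>> move_arm:
  series: [0,5.2,0.4,0,0,0,0,0,5.2,0.4,0,0,0,0,0,3.2,0.3,0,0,0,0,0,0,0,0,0,0,0,0,0,0,0,0,0,0]

```text
time: 34.92
tool_pos: [0.5149, 0.2274, 0.2875]
tcp_rot: [2.322, 2.115, -0.0]
wrist_force: [-0.1, 0.0, -3.3]
width: 0.292
grip_force: 45.0
```

```bash
python3 - <<'E'
from s import *
plan([(*cells[1],.12,-6)],op=0)
print(read_state()['tool_pos'])
E
```

```text
to [ 0.518  0.229  0.12  -6.   ] n 3
[0, 0.06, 0.11, 5.58, 0.0, 0.0, 0.2]
[0, 0.06, 0.11, 5.58, 0.0, 0.0, 0.2]
[0, 0.06, 0.11, 5.58, 0.0, 0.0, 0.2]
[0.51488399 0.22742029 0.28753471]
```

>>> move_arm:
  series: [0,0.1,0.2,3,0,0,0,0,0,0,4.5,0,0,0,0,0,0,4.5,0,0,0,0,0,0,3,0,0,0,0,0,0,1.4,0,0,0]

```text
time: 35.55
tool_pos: [0.5158, 0.2268, 0.1214]
tcp_rot: [-2.324, -2.113, 0.005]
wrist_force: [-0.2, 0.1, -3.7]
width: 0.288
grip_force: 44.9
```

>>> move_arm:
  series: [0,0,0,0.4,0,0,0,0,0,0,0.2,0,0,0,0,0,0,0.1,0,0,0,0,0,0,0,0,0,0]

```text
time: 36.05
tool_pos: [0.5177, 0.2289, 0.1173]
tcp_rot: [2.322, 2.115, 0.002]
wrist_force: [0.8, 0.5, -3.8]
width: 0.29
grip_force: 44.9
```

>>> move_arm:
  series: [0,0,0,0.1,0,0,0,0,0,0,0.1,0,0,0,0,0,0,0,0,0,0]

```text
time: 36.42
tool_pos: [0.517, 0.2286, 0.1141]
tcp_rot: [-2.323, -2.115, 0.001]
wrist_force: [0.1, 0.2, -3.3]
width: 0.289
grip_force: 44.9
```

>>> move_arm:
  series: [0,0,0,0.1,0,0,0,0,0,0,0.1,0,0,0,0,0,0,0,0,0,0]

```text
time: 36.8
tool_pos: [0.5177, 0.2287, 0.1138]
tcp_rot: [2.322, 2.115, 0.001]
wrist_force: [-2.3, -1.6, 6.2]
width: 0.282
grip_force: 45.8
```

>>> move_arm:
  series: [4,0,0,0,0,0,0,4,0,0,0,0,0,0,4,0,0,-3,0,0,0,4,0,0,-5,0,0,0,4,0,0,-5,0,0,0]

```text
time: 37.42
tool_pos: [0.5168, 0.2285, 0.243]
tcp_rot: [-2.323, -2.115, 0.001]
wrist_force: [1.5, -0.2, -0.5]
width: 0.471
grip_force: 0.0
```

>>> move_arm:
  series: [6,5.3,-0.9,0,0,0,0,6,5.3,-0.8,0,0,0,0,6,5.3,-0.9,0,0,0,0,6,5.3,-0.8,0,0,0,0,6,5.3,-0.9,0,0,0,0]

```text
time: 38.05
tool_pos: [0.4989, 0.4982, 0.242]
tcp_rot: [2.323, 2.115, 0.0]
wrist_force: [1.4, -0.3, -0.6]
width: 0.7
grip_force: 0.0
```

>>> move_arm:
  series: [6,5.3,-0.8,0,0,0,0,6,0,0,0,0,0,0,6,0,0,0,0,0,0]

```text
time: 38.42
tool_pos: [0.4958, 0.5497, 0.2415]
tcp_rot: [2.322, 2.116, -0.002]
wrist_force: [0.1, -0.2, 0.4]
width: 0.701
grip_force: 0.0
```

```bash
python3 - <<'E'
from s import *
print(read_state()['tool_pos'])
cal=calibration('wrist');im=snap('wrist','w8');t=snap('top','top5');s=snap('scene','s5');print(proj('wrist',[[.498,.549,.054]],cal))
a=cv2.resize(t[80:320,:380],None,fx=1.1,fy=1.1);b=cv2.resize(im,(381,286));c=s[130:394,200:500]
cv2.imwrite('pics/m1.png',np.vstack([np.hstack([a[:,:418],c[:,:300]]),np.hstack([b,np.zeros((286,718-381,3),np.uint8)])])[:,:,::-1])
E
```

```text
[0.49583438 0.54970357 0.24147652]
[[285.16033606 187.73583486]]
```

View pics/m1.png

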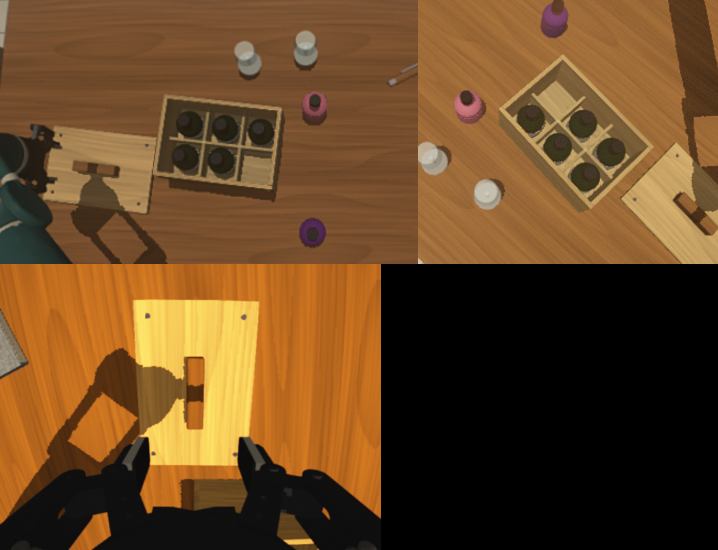

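All five bottles stand upright, one per cell, with cell_0 empty, and the lid is where I left it (handle under the tool). Regripping it.

>>> move_arm:
  series: [6,0,0.2,5,0,0,0,6,0,0,5,0,0,0,6,0,0,5,0,0,0,6,0,0,4,0,0,0,6,0,0,1.6,0,0,0]
  grip_force: 60

```text
time: 39.2
tool_pos: [0.497, 0.5469, 0.0332]
tcp_rot: [2.324, 2.113, -0.008]
wrist_force: [-0.5, 0.2, -0.6]
width: 0.705
grip_force: 0.0
```

>>> move_arm:
  series: [6,0,0,0,0,0,0,2,0,0,0,0,0,0,0,0,0,0,0,0,0,0,0,0,0,0,0,0,0,0,0,0,0,0,0]

```text
time: 39.83
tool_pos: [0.4993, 0.5513, 0.0395]
tcp_rot: [-2.322, -2.115, -0.007]
wrist_force: [-1.3, 0.2, 6.6]
width: 0.288
grip_force: 62.7
```

>>> move_arm:
  series: [0,0,0,-2,0,0,0,0,0,0,-4.5,0,0,0,0,0,0,-5,0,0,0,0,0,0,-5,0,0,0,0,0,0,-4.5,0,0,0]

```text
time: 40.45
tool_pos: [0.4976, 0.5494, 0.2482]
tcp_rot: [2.323, 2.115, -0.001]
wrist_force: [1.3, 0.4, -5.3]
width: 0.287
grip_force: 61.2
```

>>> move_arm:
  series: [0,0,0,0,0,0,0,0,0,0,0,0,0,0]

```text
time: 40.7
tool_pos: [0.497, 0.5488, 0.2438]
tcp_rot: [2.323, 2.115, -0.006]
wrist_force: [-0.3, -0.9, -6.1]
width: 0.295
grip_force: 61.1
```

```bash
python3 - <<'E'
from s import *
s=read_state();print(s['tool_pos'],s['tcp_rot'])
im=snap('scene','s6');snap('top','top6')
plan([(.5585,.225,.24,-6)],op=0,step=4.5)
E
```

```text
[0.49704449 0.54882619 0.24382622] [ 2.32251038  2.11515859 -0.00553673]
to [ 0.558  0.225  0.24  -6.   ] n 8
[0, -3.95, 1.15, 0.04, -0.0, 0.0, 0.1]
[0, -3.95, 1.15, 0.04, -0.0, 0.0, 0.1]
[0, -3.95, 1.16, 0.03, -0.0, 0.0, 0.1]
[0, -3.95, 1.17, 0.03, -0.0, 0.0, 0.1]
[0, -3.94, 1.17, 0.03, -0.0, 0.0, 0.1]
[0, -3.94, 1.18, 0.03, -0.0, 0.0, 0.1]
[0, -3.94, 1.18, 0.02, -0.0, 0.0, 0.1]
[0, -3.94, 1.19, 0.02, -0.0, 0.0, 0.1]
```

>>> move_arm:
  series: [0,-3,0.9,0,0,0,0,0,-4.3,1.2,0,0,0,0,0,-4.3,1.3,0,0,0,0,0,-4.3,1.3,0,0,0,0,0,-4.3,1.3,0,0,0,0]

```text
time: 41.42
tool_pos: [0.5376, 0.3408, 0.2428]
tcp_rot: [-2.322, -2.115, 0.008]
wrist_force: [0.6, 0.6, -5.1]
width: 0.291
grip_force: 61.1
```

>>> move_arm:
  series: [0,-4.3,1.3,0,0,0,0,0,-4,1.1,0,0,0,0,0,-3,0.9,0,0,0,0,0,0,0,0,0,0,0,0,0,0,0,0,0]

```text
invalid input at $.series: expected a multiple of 7 numbers
```

>>> move_arm:
  series: [0,0,0,2,0,0,0,0,0,0,1.5,0,0,0,0,0,0,0,0,0,0,0,0,0,0,0,0,0]

```text
time: 41.92
tool_pos: [0.5385, 0.344, 0.2107]
tcp_rot: [-2.321, -2.117, 0.001]
wrist_force: [0.6, 0.1, -5.0]
width: 0.289
grip_force: 61.0
```

```bash
python3 - <<'E'
from s import *
s=read_state();print(s['tool_pos'],s['tcp_rot'])
snap('wrist','w9');t=snap('top','top7');sc=snap('scene','s7')
zl=s['tool_pos'][2]-.0265+.01
for n,im in(('top',t),('scene',sc)):
    v=im.max(2); m=cv2.morphologyEx((v>(120 if n=='top' else 175)).astype(np.uint8),cv2.MORPH_OPEN,np.ones((5,5)))
    p=np.int32(proj(n,[[.49,.16,zl]])[0]); _,l,st,c=cv2.connectedComponentsWithStats(m);k=l[p[1],p[0]]
    ap=cv2.approxPolyDP(cv2.convexHull(np.argwhere(l==k)[:,::-1].astype(np.int32)),8,True)[:,0]; print(n,ap.tolist()); print(onz(n,ap,zl).round(4))
a=cv2.resize(sc[130:394,200:500],None,fx=2,fy=2);cv2.imwrite('pics/m2.png',a[:,:,::-1])
E
```

```text
[0.53854697 0.34401716 0.21073883] [-2.32117154e+00 -2.11661352e+00  1.13256290e-03]
top [[559, 413], [0, 419], [0, 0], [559, 0]]
[[ 0.0559 -0.661   0.1942]
 [ 0.0271  0.6993  0.1942]
 [ 1.1164  0.7891  0.1942]
 [ 1.125  -0.7333  0.1942]]
scene [[559, 419], [0, 419], [0, 0], [559, 0]]
[[ 0.5546  0.7151  0.1942]
 [ 1.2629 -0.062   0.1942]
 [ 0.6645 -0.9085  0.1942]
 [-0.3358  0.1996  0.1942]]
```

View pics/m2.png

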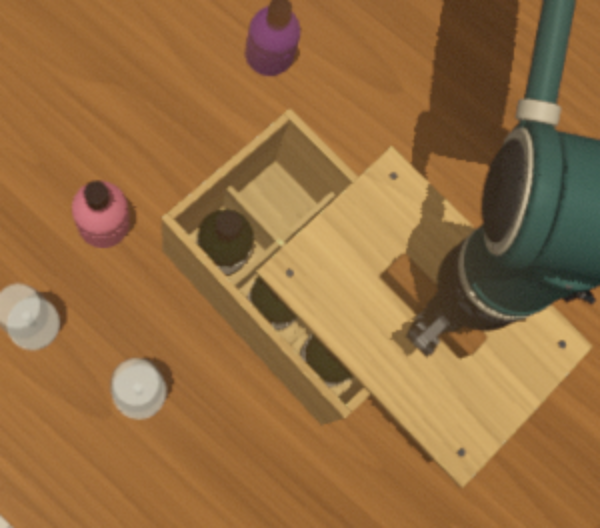

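One call was malformed, so the lid is halfway across at a height that clears the rim. Continuing the rest of the traverse.

>>> move_arm:
  series: [0,-2.5,0.7,-1,0,0,0,0,-3.5,0.9,0,0,0,0,0,-3.5,0.9,0,0,0,0,0,-2,0.6,0,0,0,0,0,0,0,0,0,0,0]

```text
time: 42.7
tool_pos: [0.5596, 0.2248, 0.2219]
tcp_rot: [2.325, 2.113, 0.002]
wrist_force: [0.7, 0.5, -5.9]
width: 0.289
grip_force: 61.1
```

>>> move_arm:
  series: [0,0,0,2,0,0,0,0,0,0,0,0,0,0,0,0,0,0,0,0,0]

```text
time: 43.08
tool_pos: [0.5584, 0.2263, 0.2002]
tcp_rot: [-2.321, -2.116, 0.002]
wrist_force: [-0.2, -1.3, -5.0]
width: 0.291
grip_force: 61.0
```

```bash
python3 - <<'E'
from s import *
s=read_state();print(s['tool_pos'],s['tcp_rot'])
snap('wrist','w9');t=snap('top','top8');sc=snap('scene','s8')
zl=s['tool_pos'][2]-.0265+.01
for n,im in(('scene',sc),):
    v=im.max(2); m=cv2.morphologyEx((v>172).astype(np.uint8),cv2.MORPH_OPEN,np.ones((5,5)))
    _,l,st,c=cv2.connectedComponentsWithStats(m);k=1+np.argmax(st[1:,4])
    ap=cv2.approxPolyDP(cv2.convexHull(np.argwhere(l==k)[:,::-1].astype(np.int32)),8,True)[:,0]; print(n,ap.tolist()); print(onz(n,ap,zl).round(4),onz(n,ap,zl).mean(0))
a=cv2.resize(sc[150:374,240:480],None,fx=2,fy=2);b=cv2.resize(t[130:290,110:300],None,fx=1.5,fy=2.8)
cv2.imwrite('pics/m3.png',np.hstack([a,b])[:,:,::-1])
E
```

```text
[0.5583867  0.22632358 0.20024319] [-2.32107822 -2.11585005  0.00235815]
scene [[229, 419], [56, 419], [24, 398], [0, 367], [0, 185]]
[[ 0.9509  0.2449  0.1837]
 [ 1.1805  0.0144  0.1837]
 [ 1.2026 -0.0596  0.1837]
 [ 1.2017 -0.1397  0.1837]
 [ 0.9653 -0.4449  0.1837]] [ 1.10018088 -0.07699258  0.18374319]
```

View pics/m3.png

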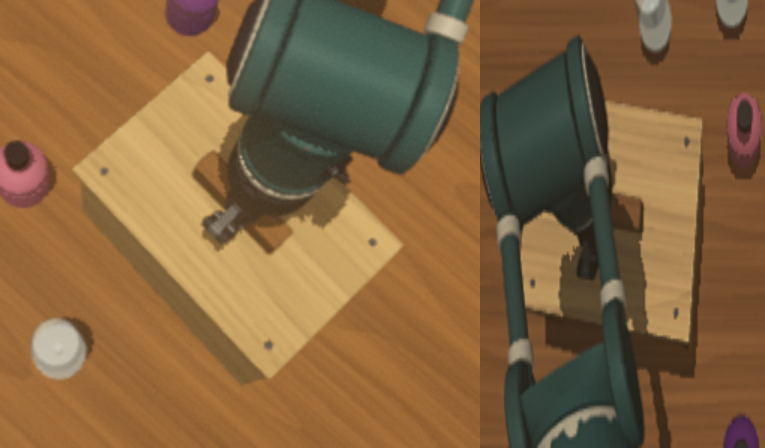

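```bash
python3 - <<'E'
from s import *
w=onz('scene',[[344,176.5],[441.5,272],[375,339.5],[277,234]],.1837);print(w.round(4),w.mean(0))
o=onz('scene',[[342,183],[437,274],[376,338],[281,240]],.155)
for u in(w,o): print([round(float(np.degrees(np.arctan2(*(u[j]-u[i])[:2]))),2) for i,j in((0,1),(3,2))],u.mean(0).round(4))
E
```

```text
[[0.4551 0.095  0.1837]
 [0.4803 0.3661 0.1837]
 [0.667  0.3484 0.1837]
 [0.6386 0.0758 0.1837]] [0.56027007 0.22130107 0.1837    ]
[5.3, 5.95] [0.5603 0.2213 0.1837]
[4.48, 4.72] [0.5579 0.2243 0.155 ]
```

Agrees with the seated pose within measurement error. Lowering slowly, watching the force.

>>> move_arm:
  series: [0,0,0,1,0,0,0,0,0,0,0.8,0,0,0,0,0,0,0.2,0,0,0,0,0,0,0.2,0,0,0,0,0,0,0,0,0,0]

```text
time: 43.85
tool_pos: [0.5589, 0.226, 0.1804]
tcp_rot: [-2.322, -2.115, -0.0]
wrist_force: [-4.0, 2.4, 4.1]
width: 0.294
grip_force: 62.4
```

```bash
python3 - <<'E'
from s import *
np.set_printoptions(precision=3,suppress=True)
s=read_state();print(s['tool_pos'],R.from_rotvec(s['tcp_rot']).as_matrix(),s['wrist_force'],s['torque'],s['q'])
w=snap('wrist','w10');t=snap('top','top9');sc=snap('scene','s9')
a=cv2.resize(sc[160:374,250:480],None,fx=1.7,fy=1.7);b=cv2.resize(w,(400,len(a)))
cv2.imwrite('pics/m4.png',np.hstack([a,b])[:,:,::-1])
E
```

```text
[0.559 0.226 0.18 ] [[ 0.093  0.996 -0.   ]
 [ 0.996 -0.093  0.001]
 [ 0.    -0.    -1.   ]] [-4.021  2.41   4.099] [-0.302  1.213 -0.048] [0.343 0.172 1.826 0.001 1.143 0.436]
```

View pics/m4.png

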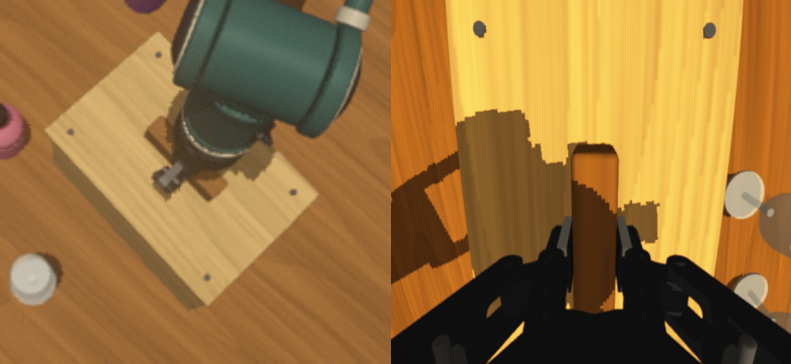

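The torque puts the contact on the −x/−y side of the rim. Raising slightly, shifting +x +y by 2 mm and retrying.

>>> move_arm:
  series: [0,0,0,-0.6,0,0,0,0,0.2,0.2,0,0,0,0,0,0,0,0,0,0,0,0,0,0,0.4,0,0,0,0,0,0,0,0,0,0]

```text
time: 44.62
tool_pos: [0.5613, 0.227, 0.1836]
tcp_rot: [2.322, 2.114, -0.0]
wrist_force: [-9.3, -4.7, 8.6]
width: 0.292
grip_force: 63.3
```

>>> move_arm:
  series: [0,0,0,0.2,0,0,0,0,0,0,0,0,0,0]

```text
time: 44.88
tool_pos: [0.5612, 0.227, 0.1833]
tcp_rot: [2.322, 2.115, 0.001]
wrist_force: [-13.1, -4.9, 17.0]
width: 0.293
grip_force: 64.3
```

>>> move_arm:
  series: [0,0,0,0.1,0,0,0,0,0,0,0,0,0,0]

```text
time: 45.12
tool_pos: [0.5611, 0.227, 0.183]
tcp_rot: [2.322, 2.115, 0.001]
wrist_force: [-14.9, -6.1, 19.6]
width: 0.292
grip_force: 64.9
```

```bash
python3 - <<'E'
from s import *
s=read_state();print(s['tool_pos'],s['wrist_force'],s['torque'],R.from_rotvec(s['tcp_rot']).as_matrix()[0])
E
```

```text
[0.56110456 0.22698031 0.18302673] [-14.89756332  -6.13521941  19.55034141] [-0.90439731  1.06676661 -0.12766519] [0.09317157 0.99564931 0.00123091]
```

>>> move_arm:
  series: [0,0,0,-1,0,0,0,0,0.1,-0.2,0,0,0,0,0,0,0,0,0,0,0,0,0,0,0.4,0,0,0,0,0,0,0,0,0,0]

```text
time: 45.75
tool_pos: [0.5586, 0.2284, 0.1827]
tcp_rot: [-2.322, -2.115, 0.004]
wrist_force: [0.3, -0.1, -5.4]
width: 0.287
grip_force: 61.2
```

```bash
python3 - <<'E'
from s import *
s=read_state();print(s['tool_pos'],s['wrist_force'],s['torque'])
E
```

```text
[0.55858107 0.22840974 0.18270802] [ 0.30620339 -0.1392733  -5.35172399] [ 0.05020294 -0.01770273  0.06332915]
```

>>> move_arm:
  series: [0,0,0,0.2,0,0,0,0,0,0,0,0,0,0]

```text
time: 46.0
tool_pos: [0.5591, 0.2286, 0.1819]
tcp_rot: [-2.323, -2.115, 0.001]
wrist_force: [-0.7, -0.6, -5.3]
width: 0.293
grip_force: 61.3
```

>>> move_arm:
  series: [0,0,0,0.2,0,0,0,0,0,0,0,0,0,0]

```text
time: 46.25
tool_pos: [0.5592, 0.2286, 0.1801]
tcp_rot: [-2.323, -2.115, 0.0]
wrist_force: [-0.6, 0.3, -7.0]
width: 0.292
grip_force: 61.2
```

```bash
python3 - <<'E'
from s import *
s=read_state();print(s['tool_pos'],s['wrist_force'],s['torque'])
E
```

```text
[0.55916697 0.22864052 0.18008298] [-0.56541556  0.3448717  -7.03134877] [ 0.05449124  0.13045636 -0.09132179]
```

Now free at that height, so the battens are entering. Continuing down.

>>> move_arm:
  series: [0,0,0,0.2,0,0,0,0,0,0,0,0,0,0]

```text
time: 46.5
tool_pos: [0.5592, 0.2286, 0.1781]
tcp_rot: [-2.323, -2.115, 0.0]
wrist_force: [-1.0, -0.8, -5.3]
width: 0.293
grip_force: 61.3
```

>>> move_arm:
  series: [0,0,0,0.2,0,0,0,0,0,0,0,0,0,0]

```text
time: 46.75
tool_pos: [0.5593, 0.2286, 0.1766]
tcp_rot: [-2.323, -2.115, 0.0]
wrist_force: [-2.4, -1.6, -2.7]
width: 0.294
grip_force: 61.8
```

```bash
python3 - <<'E'
from s import *
s=read_state();print(s['tool_pos'],s['wrist_force'],s['torque'])
E
```

```text
[0.55930799 0.22855854 0.17658123] [-2.35626074 -1.56558639 -2.72966667] [ 0.1623437   0.45853154 -0.13807948]
```

>>> move_arm:
  series: [0,0,0,0.1,0,0,0,0,0,0,0.1,0,0,0,0,0,0,0,0,0,0]

```text
time: 47.12
tool_pos: [0.5594, 0.2285, 0.1764]
tcp_rot: [2.323, 2.115, 0.001]
wrist_force: [-6.2, -4.8, 6.9]
width: 0.292
grip_force: 62.9
```

```bash
python3 - <<'E'
from s import *
s=read_state();print(s['tool_pos'],s['wrist_force'],s['torque'])
E
```

```text
[0.55935035 0.2285295  0.17643192] [-6.17527834 -4.80069529  6.94371863] [-0.10208026  1.21423429 -0.1864873 ]
```

Firm at the expected seated height (0.1764). Releasing, rising, moving clear and checking.

>>> move_arm:
  series: [3.5,0,0,0,0,0,0,6,0,0,0,0,0,0,6,0,0,0,0,0,0,6,0,0,-3,0,0,0,6,0,0,-5,0,0,0]

```text
time: 47.75
tool_pos: [0.5579, 0.2282, 0.2523]
tcp_rot: [-2.321, -2.114, 0.008]
wrist_force: [1.2, -0.2, 0.4]
width: 0.701
grip_force: 0.0
```

>>> move_arm:
  series: [6,5,-1,-3,0,0,0,6,6,-1,0,0,0,0,6,6,-1,0,0,0,0,6,6,-1,0,0,0,0,6,6,-1,0,0,0,0]

```text
time: 48.38
tool_pos: [0.5366, 0.5242, 0.2842]
tcp_rot: [2.322, 2.115, 0.001]
wrist_force: [0.9, 0.4, 0.9]
width: 0.702
grip_force: 0.0
```

>>> move_arm:
  series: [6,4,-1,0,0,0,0,6,0,0,0,0,0,0,6,0,0,0,0,0,0]

```text
time: 48.75
tool_pos: [0.5304, 0.5625, 0.2837]
tcp_rot: [2.322, 2.115, -0.001]
wrist_force: [-0.0, 0.5, -0.4]
width: 0.699
grip_force: 0.0
```

```bash
python3 - <<'E'
from s import *
t=snap('top','topF');sc=snap('scene','sF')
for n,im,p in(('top',t,(240,225)),('scene',sc,(320,240))):
    m=cv2.morphologyEx((im.max(2)>(120 if n=='top' else 172)).astype(np.uint8),cv2.MORPH_OPEN,np.ones((5,5)))
    _,l,st,c=cv2.connectedComponentsWithStats(m);k=l[p[1],p[0]]
    ap=cv2.approxPolyDP(cv2.convexHull(np.argwhere(l==k)[:,::-1].astype(np.int32)),8,True)[:,0]; print(n,ap.tolist()); print(onz(n,ap,.155).round(4).tolist(),onz(n,ap,.155).mean(0))
a=cv2.resize(sc[100:374,200:480],None,fx=1.4,fy=1.4);b=cv2.resize(t[90:310,110:410],(400,len(a)))
cv2.imwrite('pics/m5.png',np.hstack([a,b])[:,:,::-1])
E
```

```text
top [[256, 174], [248, 251], [137, 239], [146, 164]]
[[0.6391, 0.0797, 0.155], [0.4522, 0.0962, 0.155], [0.4775, 0.3674, 0.155], [0.663, 0.3528, 0.155]] [0.55795122 0.22403321 0.155     ]
scene [[435, 278], [371, 338], [279, 237], [345, 183]]
[[0.488, 0.3671, 0.155], [0.6651, 0.344, 0.155], [0.6347, 0.0773, 0.155], [0.4533, 0.1009, 0.155]] [0.56029542 0.22231848 0.155     ]
```

View pics/m5.png

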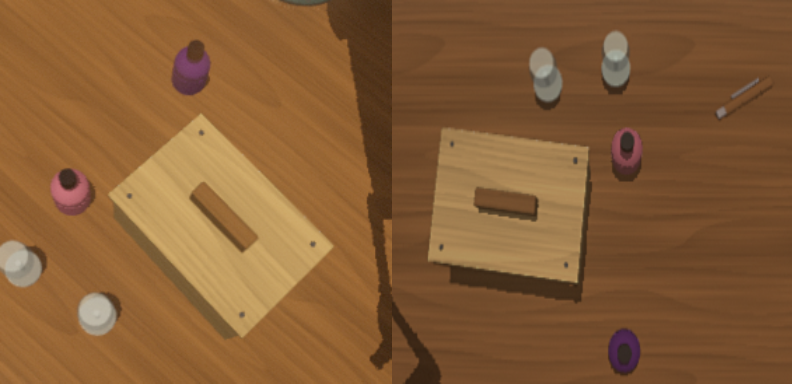

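```bash
python3 - <<'E'
from s import *
for f in('0','F'):
    P={}
    for n in('top','scene'):
        im=cv2.imread(f"pics/{n if f=='0' or n=='top' else 's'}{f}.png"); g=cv2.cvtColor(im,cv2.COLOR_BGR2GRAY).astype(int)
        pts=[]
        for sx,sy in((1,1),(1,-1),(-1,-1),(-1,1)):
            q=np.r_[cc+sx*.078*ux+sy*.121*uy,.155]; x,y=np.int32(proj(n,[q])[0]); w=g[y-9:y+10,x-9:x+10]; k=np.clip(np.median(w)-30-w,0,None); yy,xx=np.mgrid[y-9:y+10,x-9:x+10]; pts.append(((xx*k).sum()/k.sum(),(yy*k).sum()/k.sum()))
        P[n]=pts
    print(f,np.round(P['scene'],1).tolist(),np.round(P['top'],1).tolist()); print([np.r_[tri(rays('top',[a]),rays('scene',[b]))].round(4).tolist() if 0 else tri(rays('top',[a]),rays('scene',[b]))[0].round(4).tolist() for a,b in zip(P['top'],P['scene'])])
E
```

```text
0 [[370.4, 332.4], [285.4, 239.7], [346.2, 185.2], [431.9, 273.4]] [[149.4, 166.0], [253.4, 180.1], [243.9, 248.7], [136.9, 233.2]]
[[0.6576, 0.3384, 0.1639], [0.6268, 0.0871, 0.1367], [0.4573, 0.1062, 0.1589], [0.4917, 0.3573, 0.1789]]
F [[371.3, 332.3], [285.8, 238.5], [347.4, 185.8], [432.4, 273.7]] [[148.8, 166.3], [254.2, 181.1], [241.5, 250.5], [138.1, 234.1]]
[[0.6565, 0.3394, 0.1651], [0.6243, 0.0855, 0.1364], [0.4541, 0.1103, 0.1554], [0.4894, 0.3579, 0.1715]]
```

Before and after agree to about 1–2 px in both views, so the lid is home and level. Handing in.

```bash
python3 -c "from workcell import *; print(finish_job())"
```

```text
the job is handed in; nothing more can be done
None
```

All five bottles on the table stand upright in separate cells of the case, the lid is back on and measured level with its starting seat, and the job was handed in at about 49 s of the 210 s limit; the glasses, corkscrew and pink and purple look-alikes were left untouched.

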